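# Clip the bowl onto a bead spinner and cap its spindle

## Task

Lock the bowl of the bead spinner on its spindle: push the large spring clip sideways over the face of the bowl's hub, without forcing it, into the spindle's groove until it snaps home round the spindle. Then put the turned wooden cap over the end of the spindle, fully down, let go, and leave the other things on the bench where they are.

Things in the scene. Friction and masses are not known exactly. Their poses are not given: they have to be found in the camera images.
- spinner: Bead spinner, fixed to the bench: dark wooden base (radius 75), clamped telescopic post, and on it a turned wooden bowl (radius 85 at the rim) that turns freely. Origin: centre of the base's underside on the bench; z is the upright axis. A wooden hub, radius 20, stands in the bowl's middle; its flat face is 11 above the bowl's rim and the steel spindle comes up through it.
- axis (a point): A point on the spindle's axis fixed to the base, 102 above its underside. The post is clamped at any height: the hub's face lies from 12 below to 12 above this point, NOT in the readings: find it by touch or sight; it does not give. From the hub's face up: groove, diameter 12, 5.5 high; then the spindle's end, diameter 18, its lower edge chamfered 1.5, its upper 2; top 22 above the face.
- clip: Large dark spring-steel clip lying flat, about 30 g, 4 thick, ring 21 wide. Origin: centre of its bore, at its underside; +x points out of the open mouth, z up. The bore's back is at x = -6.3. Home, it lies on the hub's face with its origin on the spindle's axis (under 1 mm play).
- mouth (a point): Mouth of the clip, midway between its two round nibs (radius 2, at x = 4.8, y = +-6.6 of the clip; gap 9). The nibs spring apart over the spindle's 12 mm groove and close behind it: a push along the clip's +x of about 5 to 15 N that rises, drops suddenly at the snap, and rises steeply once the bore's back meets the groove.
- tab (a point): Middle of the top edge of the clip's upright thumb tab, by which it is held: 14 wide (clip's y), 5 thick (x = -28 to -23), top 22 above the clip's underside. A flat neck 9 wide, 4 thick joins it to the ring.
- cap: Turned wooden cap standing upright on the mat, about 30 g: outer diameter 32, height 37, edge rounded above 30. Origin: centre of its underside, z up. A blind bore, diameter 21 and 14 deep, opens in its underside. Fully down, the bore's roof rests on the spindle's end and the underside is 8 above the hub's face.
- spare: A smaller clip of the same pattern (ring 13 mm wide, tab 9 mm wide and 22 mm tall) for another machine; it does not fit. Origin as for the large clip. Leave it.
- spool: Empty light wooden spool, diameter 44, height 42, standing on the mat. Origin: centre of its underside. Leave it.
- jar: Closed amber glass jar, diameter 52, height 70. Origin: centre of its underside. Leave it.
- tin: Round flat metal tin, diameter 64, height 26. Origin: centre of its underside. Leave it.
- pliers: Bead pliers lying flat, about 125 long, 12 high, jaws to +x. Origin: at the pivot, on the bench. Leave them.
- screwdriver: Screwdriver with a dark wooden handle, 130 long, lying along its x axis. Leave it.
- mat: Grey felt work mat, fixed, 300 (x) by 290, 2 thick, on which clip, cap, spare clip and spool lie. Origin: centre of its underside.
Things that resemble listed ones, but are neither listed nor needed, are in the scene too. Of the things like the spinner, leave any that is yellow; of the rest the smaller one is meant.

How it is judged:
On the way:
1. the clip is home in the groove: snapped round the spindle, concentric within 1.5 mm, level (horizontal distance between clip and spinner below 0.0015 m and angle between clip's own z axis and vertical below 0.15 rad and z of clip in the frame of spinner between 0.087 and 0.118 m), for 0.2 s.
At the end, for the whole second after the job is handed in: Clip in the groove: bore within 1.5 mm of the spindle axis, within 0.15 rad of level, 87 to 118 mm above the base underside. Cap over the spindle: within 4 mm of the axis, upright within 0.1 rad, its underside 6 to 11 mm above the clip's. Both released and at rest (all of step 1 and horizontal distance between cap and spinner below 0.004 m and angle between cap's own z axis and vertical below 0.1 rad and z of cap in the frame of clip between 0.006 and 0.011 m and linear speed of each of cap, clip below 0.02 m/s); the robot touches nothing.
It fails at once if the clip is forced: more than 25 N between clip and spinner (contact force between clip and spinner above 25 N).
It fails at once if the cap is forced: more than 25 N between cap and spinner (contact force between cap and spinner above 25 N).
It fails at once if the gripper shoves the spinner with more than 15 N (contact force between the arm and spinner above 15 N).
It fails at once if another thing on the bench is moved by more than 20 mm (distance of any of spare, spool, jar, tin, pliers, screwdriver from where it was at the start of the episode above 0.02 m).
It also fails if it takes over 72 s, if anything falls off the work surface, if the arm or the gripper's body presses on something with over 40 N, if the wrist force passes 120 N, or if a joint passes its speed limit or range.

## Robot

A 6-joint arm with a two-finger parallel gripper is mounted at the origin on the work surface. World frame = base frame: x ahead of the robot, y to its left, z up, the work surface at z = 0. Lengths are in m, angles in rad, forces in N, time in s.
With the tool pointing down it reaches from about 0.35 to 0.975 m from the base axis. Payload 4.9 kg.
Tool frame: the origin (TCP) lies at the very end of the fingers, on their centre line; the grasp point (between the pads) lies 19 mm behind it (manip.hold_point_z is the distance from the TCP to the grasp point, in m); z points along the fingers, x is the direction in which the jaws open and shut, and the axes are right-handed (so a half turn about z gives the same grasp; the last joint's range is limited). The gripper opens to 85 mm and grips with 20 to 120 N. Pads are 22 mm wide; open, the fingers measure 114 mm over their backs; the gripper's body (76 mm by 85 mm) begins 54 mm behind the grasp point. The pads swing forward as they close: fully open they stand 13 mm farther back than shut.
Start: joints at [-1.422, 0.053, 1.613, -0, 1.476, -0.119], TCP at [0.165, -0.603, 0.231] pointing down, gripper open.
Joint ranges: [-3.01, 3.01], [-1.01, 2.22], [0.06, 2.58], [-1.02, 4.17], [0.09, 2.62], [-3.14, 3.14]. Speed limits (rad/s): [2.57, 2.57, 3.14, 3.14, 3.14, 3.14].

## Interface

Orientations are given as a unit quaternion [w, x, y, z].
In Python, from plant import manip gives the robot as it stands.
- The arm moves only by the shell command python3 -m handwheel 'ROWS' [OPENING]. ROWS is JSON, a list of rows, each an object of numbers: "dx", "dy", "dz": the shift along the tool's x, y, z in m; "ax", "ay", "az": the turn, a rotation vector about the tool's x, y, z in rad. In form: [{"dx": .., "dy": .., "dz": .., "ax": .., "ay": .., "az": ..}, ...]. A call has 1 to 5 rows; each row is the pose to reach, as a shift and turn from the pose commanded when the call began, along the tool's axes at that moment; what a row does not reach only later rows make up. A row lasts 1/8 s, in which the tool goes at most 62.5 mm and 10.7 degrees, less where a joint would pass 70% of its speed; a pose out of reach is approached as far as the arm can. A call with a gripper value outside its range is refused whole. OPENING is the closure in counts, from 0 (fully open) to 255 (shut), set as the call begins (- or left out, the last holds). The fingers move at their own pace and stop on an object; the grip force is fixed at half the most. Time passes only in rows, so rows that repeat a pose let the fingers close. It gives the time, the measured TCP pose, the force and the opening at its end, in the units of the state.
- manip.state(): the state, without advancing time (a new reading comes with each control period).
- manip.grab_frame(name): name is "scene" or "top"; returns a dict with "image" (384x512x3 uint8, blue, green, red), "z_map" (384x512 float32, m along the optical axis (not along the pixel's ray), 0 where there is no reading), "K" (3x3 intrinsics, pixels), "xyz" and "rotation" of the camera in the world. Camera axes: x right, y up, looking along -z (the intrinsics and any distortion apply to the point x, -y, -z); pixel columns grow to the right and rows downward; lengths in m; the calibration is good to about 2 mm. A picture is of the moment at which its call begins.
- manip.job_done(): hands the job in, once; it reports no verdict.
The state is a dict: "time": time; "joint_pos": joint angles; "joint_vel": joint speeds; "joint_efforts": joint torques, N m; "tool_pos": TCP position; "tool_rot": TCP orientation; "contact_force": force on the tool from outside, world axes, zero at the start; "ft_torque": the same for the moment, N m; "gripper_width": opening from 0.0 (shut) to 1.0 (fully open).
Only numpy, scipy, OpenCV 4.12 (cv2) and the standard library are available. Lean on these libraries where they do the work, as an engineer would, in place of code of your own. Each camera call takes 0.05 s, during which the arm holds its last target.

## Working session

There is one attempt and no reset: what is moved stays moved. The work goes in short steps, Python scripts to look and compute and a shell command to move; the robot and the scene stay as the last step left them, time stands still between calls to the robot, and variables do not carry over. Pictures are saved under pics/ and viewed, and the job is handed in when it is done.

```bash
ls; mkdir -p pics; python3 - <<'E'
from plant import manip
import cv2
s=manip.state(); print(s)
print(manip.hold_point_z)
for n in("scene","top"):
    f=manip.grab_frame(n); cv2.imwrite(f"pics/{n}0.png",f["image"]); print(n,f["K"],f["xyz"],f["rotation"])
    import numpy as np; np.savez(f"{n}0.npz",**f)
E
```

```text
pics
{'time': 0.0, 'joint_pos': array([-1.42198362e+00,  5.33897872e-02,  1.61430833e+00, -1.89296913e-05,
        1.47597614e+00, -1.19002515e-01]), 'joint_vel': array([ 0.00031376,  0.00242794,  0.00053747, -0.00052095, -0.00010801,
        0.00102777]), 'joint_efforts': array([-1.23178768e-03, -3.93682408e+01, -3.70177674e+01, -1.82450035e-04,
        6.93979149e-03,  2.84796340e-05]), 'tool_pos': array([ 0.16529141, -0.60210031,  0.23003403]), 'tool_rot': array([-7.18146024e-04,  7.95180972e-01, -6.06371288e-01, -7.53406622e-04]), 'contact_force': array([ 0.18317145,  0.08062304, -1.04091056]), 'ft_torque': array([-0.05332919,  0.06714396, -0.00173553]), 'gripper_width': 0.9984557102590842}
0.0187
scene [[364.46548717   0.         254.18434013]
 [  0.         364.46548717 199.05171669]
 [  0.           0.           1.        ]] [1.31860215 0.69040338 1.11203084] [0.42177161 0.17821068 0.33551554 0.82327334]
top [[409.45204456   0.         248.76325178]
 [  0.         409.45204456 193.03044445]
 [  0.           0.           1.        ]] [0.25676656 0.08884011 1.25678652] [ 0.74073629  0.07881507 -0.06761765 -0.66372117]
```

View pics/scene0.png

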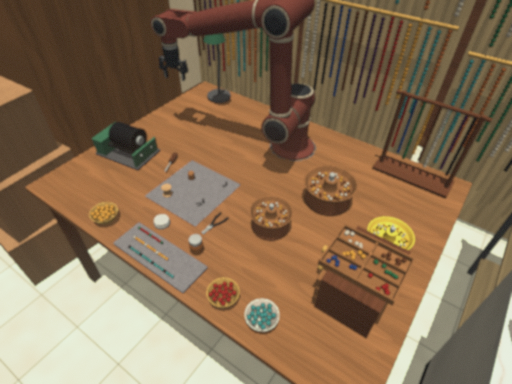

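View pics/top0.png

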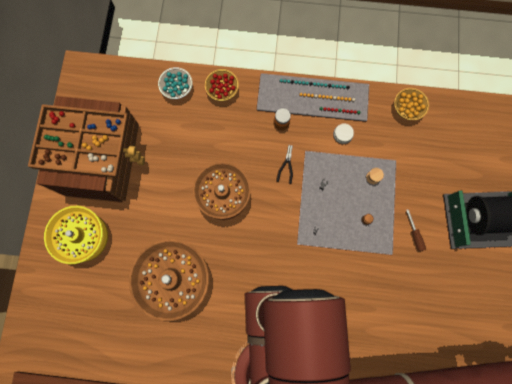

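```bash
cat > h.py <<'E'
import numpy as np, cv2
from scipy.spatial.transform import Rotation as R
def Rq(q): return R.from_quat([q[1],q[2],q[3],q[0]]).as_matrix()
def Rc(f):
    r=np.array(f["rotation"]); return Rq(r) if r.size==4 else r
def ray(f,u,v):
    K=f["K"]; d=np.array([(u-K[0,2])/K[0,0],-(v-K[1,2])/K[1,1],-1.0]); return np.array(f["xyz"]),Rc(f)@d
def onz(f,u,v,z):
    o,d=ray(f,u,v); return o+d*(z-o[2])/d[2]
def dep(f,u,v):
    o,d=ray(f,u,v); return o+d*f["z_map"][int(round(v)),int(round(u))]
def proj(f,p):
    c=Rc(f).T@(np.array(p)-f["xyz"]); K=f["K"]; return K[0,0]*c[0]/-c[2]+K[0,2], K[1,1]*-c[1]/-c[2]+K[1,2]
def cloud(f):
    h,w=f["z_map"].shape; u,v=np.meshgrid(np.arange(w),np.arange(h)); K=f["K"]
    d=np.stack([(u-K[0,2])/K[0,0],-(v-K[1,2])/K[1,1],-np.ones_like(u,float)],-1)
    return np.array(f["xyz"])+ (d*f["z_map"][...,None])@Rc(f).T
E
python3 - <<'E'
from h import *
t=dict(np.load('top0.npz')); s=dict(np.load('scene0.npz')); print(t.keys())
C=cloud(t); print("table",C[300,30],"mat",C[200,340],C[160,340])
for n,(u,v) in dict(clip=(323,185),spare=(315,231),A=(375,176),B=(367,219),spin=(221,189),big=(168,281)).items():
    print(n,C[v,u])
cv2.imwrite('pics/topmat.png',cv2.resize(t["image"][145:255,265:430],None,fx=4.8,fy=4.8,interpolation=cv2.INTER_CUBIC))
cv2.imwrite('pics/topspin.png',cv2.resize(t["image"][155:225,185:260],None,fx=8,fy=8,interpolation=cv2.INTER_CUBIC))
cv2.imwrite('pics/scenemat.png',cv2.resize(s["image"][155:245,140:300],None,fx=5,fy=5,interpolation=cv2.INTER_CUBIC))
E
```

```text
dict_keys(['image', 'z_map', 'K', 'xyz', 'rotation'])
table [ 0.12477123  0.73704891 -0.00242544] mat [ 0.52843363 -0.16185374  0.00139198] [ 0.65750646 -0.1532247   0.0030124 ]
clip [ 0.56999329 -0.10532525  0.00379322]
spare [ 0.42268268 -0.09123904  0.00543875]
A [ 0.60523324 -0.25450828  0.04420829]
B [ 0.47151406 -0.23886933  0.0371861 ]
spin [0.49741171 0.19984178 0.12162489]
big [0.22858284 0.30726493 0.14166431]
```

View pics/topmat.png

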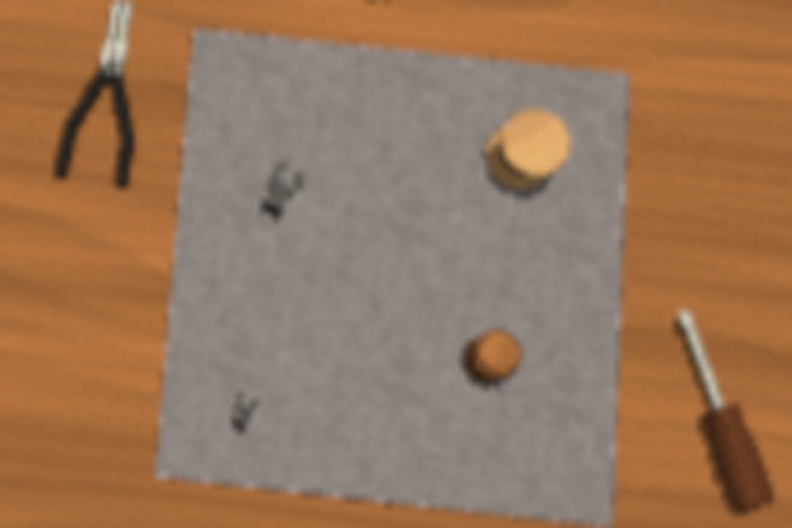

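View pics/topspin.png

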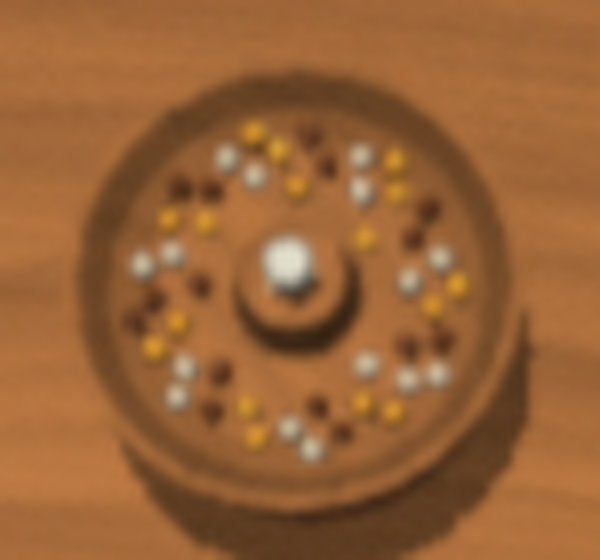

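View pics/scenemat.png

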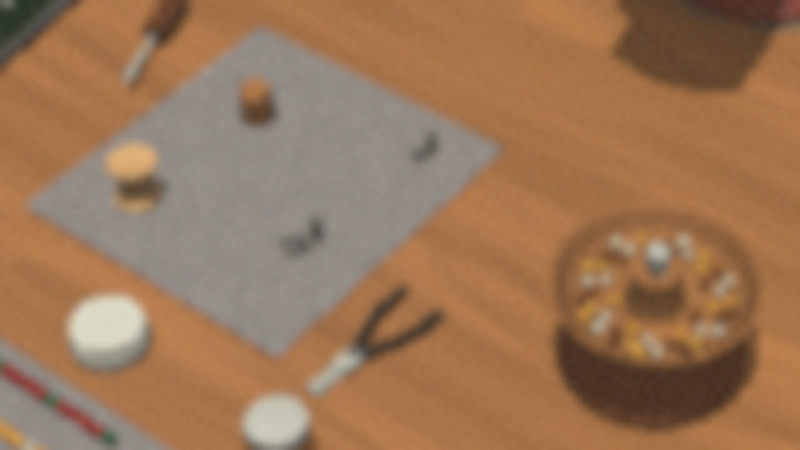

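```bash
python3 - <<'E'
from h import *
t=dict(np.load('top0.npz')); s=dict(np.load('scene0.npz'))
for n,f in(("top",t),("scene",s)):
    C=cloud(f); h=C[...,2]
    for nm,cx,cy,r in(("spin",.497,.2,.105),):
        m=(np.hypot(C[...,0]-cx,C[...,1]-cy)<r)&(h>.03)
        z=h[m]; print(n,nm,m.sum(),np.percentile(z,[1,10,25,50,75,90,99]))
        print(np.histogram(z,bins=np.arange(.05,.15,.004)))
    hsv=cv2.cvtColor(f["image"],cv2.COLOR_BGR2HSV)
    u,v=proj(f,[.497,.2,.125]); print(u,v)
    u,v=int(u),int(v)
    print(hsv[v-6:v+7,u-5:u+6,1]); print(hsv[v-6:v+7,u-5:u+6,2]); print((h[v-6:v+7,u-5:u+6]*1000).astype(int))
E
```

```text
top spin 2528 [0.06319182 0.0662476  0.06907614 0.07465359 0.08517482 0.09201322
 0.12067187]
(array([  0,   0,   9, 206, 555, 425, 360, 216, 162, 235, 189,  27,  68,
        40,   1,   3,   3,  14,  14,   1,   0,   0,   0,   0]), array([0.05 , 0.054, 0.058, 0.062, 0.066, 0.07 , 0.074, 0.078, 0.082,
       0.086, 0.09 , 0.094, 0.098, 0.102, 0.106, 0.11 , 0.114, 0.118,
       0.122, 0.126, 0.13 , 0.134, 0.138, 0.142, 0.146]))
220.84222324224757 188.87756375530455
[[165 172 165 163 167 166 165 165 166 164 166]
 [169 167 167 162 161 158 157 162 162 166 164]
 [164 166 166 155 124 103  98 122 149 161 164]
 [166 168 154  99  59  44  42  59 103 151 165]
 [168 165 131  56  32  28  25  31  60 134 162]
 [165 161 123  46  28  24  24  27  45 123 161]
 [164 161 132  49  28  25  25  27  37 120 158]
 [164 164 149  75  35  26  27  27  39 123 160]
 [166 166 157 109  60  32  32  35  74 143 167]
 [168 165 160 137 116  89  76 101 138 164 165]
 [166 163 166 164 160 158 154 160 162 166 167]
 [166 163 165 167 166 162 164 163 164 166 167]
 [173 164 167 165 166 167 167 166 165 172 167]]
[[184 181 182 175 170
[... 2948 characters left out ...]
90]
 [  85   86   80   88   85   82   84   88   87   90   90]
 [  82 1112   81   82   80   83   84   82   83   84   86]
 [  81   75   77   77   78   81   79   79   79   77   82]
 [  74   72   74   73   75   76   75   74   80   78   79]
 [  74   74   71   69   77   68   72   72   71   74   78]
 [  70   77   82   67   70   69   79   72   71   79   79]
 [  70   75   71  122  125  123   73   76   67   75   78]
 [  69   66   69  124  121  124  121   61   64   63   75]
 [  72   67  101  121  122  124  121  101   71   65   79]
 [ 101  101  101  121  122  120  121  104  102   70   70]
 [  98   99  104  112  113  118  109  101   97  100   68]
 [  99  102  101  106  110  107  101  101  101   95   66]]
```

```bash
python3 - <<'E'
from h import *
t=dict(np.load('top0.npz')); s=dict(np.load('scene0.npz'))
c0=np.array([.497,.2])
for n,f in(("top",t),("scene",s)):
    C=cloud(f); h=C[...,2]; d=np.hypot(C[...,0]-c0[0],C[...,1]-c0[1])
    hub=(d<.035)&(h>.095); tip=(d<.02)&(h>.1165); face=(d<.03)&(h>.095)&(h<.1075)&(d>.0125); rim=(d>.07)&(d<.1)&(h>.087)&(h<.094)
    print(n,"face z",np.median(h[face]),"tip",np.median(h[tip]),"rim",np.median(h[rim]))
    # silhouettes
    v,u=np.nonzero(tip); ztop=np.median(h[tip]); print(" tip c",onz(f,u.mean(),v.mean(),ztop-.001), u.mean(),v.mean())
    m=((d<.1)&(h>.055)).astype(np.uint8); 
    # outer rim circle: project rim-level points
    pts=C[rim][:,:2]
    dd=np.hypot(*(pts-c0).T)
    A=np.c_[2*pts,np.ones(len(pts))]; b=(pts**2).sum(1); x=np.linalg.lstsq(A,b,rcond=None)[0]; print(" rimfit",x[:2],np.sqrt(x[2]+x[:2]@x[:2]),len(pts))
    # sat centroid
    hs=cv2.cvtColor(f["image"],cv2.COLOR_BGR2HSV).astype(float); uu,vv=np.meshgrid(np.arange(512),np.arange(384))
    w=np.clip((150-hs[...,1])/110,0,1)*((abs(uu-u.mean())<6)&(abs(vv-v.mean())<6))
    w*=np.clip((hs[...,2]-150)/40,0,1)
    print(" brightc",onz(f,(w*uu).sum()/w.sum(),(w*vv).sum()/w.sum(),ztop-.001))
# hub via outer silhouette in rim: hub top outline (top view)
C=cloud(t);h=C[...,2];d=np.hypot(C[...,0]-c0[0],C[...,1]-c0[1])
m=((d<.04)&(h>.094)).astype(np.uint8); cn,_=cv2.findContours(m,0,1); c=max(cn,key=cv2.contourArea); (a,b),r=cv2.minEnclosingCircle(c); print("hub",onz(t,a,b,.1005),r); v,u=np.nonzero(m); print(onz(t,u.mean(),v.mean(),.1005))
m=((d<.11)&(h>.06)&(h<.2)).astype(np.uint8); cn,_=cv2.findContours(m,0,1); c=max(cn,key=cv2.contourArea); e=cv2.fitEllipse(c); print("bowl",onz(t,*e[0],.0895),e)
E
```

```text
top face z 0.10116783623300907 tip 0.12241774139775674 rim 0.0899438146597733
 tip c [0.50065097 0.20188399 0.12141774] 220.43333333333334 187.83333333333334
 rimfit [0.50042079 0.20223412] 0.08016574530762992 375
 brightc [0.50317777 0.20252823 0.12141774]
scene face z 0.10117787757872687 tip 0.12208595363191072 rim 0.09008154204477192
 tip c [0.50617537 0.20315392 0.12108595] 271.4375 205.75
 rimfit [0.50537949 0.20332905] 0.08080746458763063 174
 brightc [0.49799257 0.19953724 0.12108595]
hub [0.49984394 0.20201286 0.1005    ] 6.9413161277771
[0.4999927  0.20233781 0.1005    ]
bowl [0.49982572 0.20238075 0.0895    ] ((221.01844787597656, 190.48402404785156), (55.187313079833984, 56.64263153076172), 77.3125228881836)
```

```bash
python3 - <<'E'
from h import *
t=dict(np.load('top0.npz')); s=dict(np.load('scene0.npz'))
for n,f,(u0,v0) in(("top",t,(323,185)),("scene",s,proj(s,[.57,-.105,.01]))):
    u0,v0=int(u0),int(v0); g=cv2.cvtColor(f["image"],cv2.COLOR_BGR2GRAY)
    print(n,u0,v0); print(g[v0-9:v0+10,u0-10:u0+11]); print((cloud(f)[v0-9:v0+10,u0-10:u0+11,2]*1000).round().astype(int))
E
```

```text
top 323 185
[[136 132 131 132 132 135 136 136 136 132 134 135 134 136 136 134 133 131
  134 135 137]
 [133 131 130 130 132 133 134 139 135 131 131 130 131 137 137 137 133 134
  136 138 140]
 [131 130 133 134 135 135 136 139 133 128 120 119 127 136 137 135 133 136
  137 140 139]
 [130 130 133 137 135 135 138 138 132 115 103 109 128 136 135 135 136 134
  136 135 137]
 [133 133 136 133 131 133 138 138 127 103 107 117 130 128 123 129 133 134
  134 134 134]
 [136 135 135 133 132 133 135 133 117 101 118 131 133 111 103 121 130 135
  131 134 137]
 [137 134 134 133 131 130 133 124  99  92 111 126 130 102  93 119 129 132
  131 132 134]
 [138 134 131 129 128 131 129 114  91  90  98 110 118 101  92 120 131 133
  128 131 136]
 [138 133 131 128 128 127 129 115  91  87  91  92 100 105 113 125 133 132
  133 133 136]
 [134 137 133 130 129 128 128 120  95  89  91  88  91 120 134 136 137 138
  135 133 135]
 [135 137 136 133 134 131 116 101  94  92  92 104 113 135 142 139 136 137
  135 132 134]
 [131 134 136 135 133 132  96  69  73  81  92 120 135 141 140 139 138 137
  134 132 134]
 [128 131 132 131 13
[... 5791 characters left out ...]
1
     0   -1    1    3    1    6   -1]
 [   1    4    1   -3    1    4    3    0    1    4    1    0    1   -2
     3    0    0    1   -1    0    1]
 [   1    0   -3    6   -1    2    2   -1    8    6    5    1    2   -2
    -1   -3    4    2   -1    6    0]
 [   5    0    2    3    2    0    1    2    6    2   -3   -2   -1    0
    -5   -4    1    4    4   -1    5]
 [   1    4    1    4    2    5    3    2   -5    1    2    6    3    2
     0    5    3    2    5    1    5]
 [   1   -2    2    3    1    1    2    5 1112   -1    2    4    2    1
    -2    2    5    1    3    0    4]
 [   5    0    1    4    2    3    3    3    1    0   -1    1    5    5
    -2    4    3   -1    2   -1    3]]
```

```bash
python3 - <<'E'
from h import *
t=dict(np.load('top0.npz')); s=dict(np.load('scene0.npz'))
for n,f in(("top",t),("scene",s)):
    g=cv2.cvtColor(f["image"],cv2.COLOR_BGR2GRAY)
    # rectify to plane z=.006: 1px=0.25mm, window 120mm about (.57,-.105); image right = -y, up=+x
    q=[]; w=.06; 
    for (x,y) in((.57+.03,-.105+.04),(.57+.03,-.105-.04),(.57-.03,-.105-.04),(.57-.03,-.105+.04)): q.append(proj(f,[x,y,.006]))
    H=cv2.getPerspectiveTransform(np.float32(q),np.float32([[0,0],[800,0],[800,600],[0,600]]))
    o=cv2.warpPerspective(f["image"],H,(800,600),flags=cv2.INTER_CUBIC)
    for i in range(0,800,100): cv2.line(o,(i,0),(i,600),(0,255,255),1)
    for i in range(0,600,100): cv2.line(o,(0,i),(800,i),(0,255,255),1)
    cv2.imwrite(f'pics/rect_{n}.png',o)
E
```

```text
(no output)
```

View pics/rect_top.png

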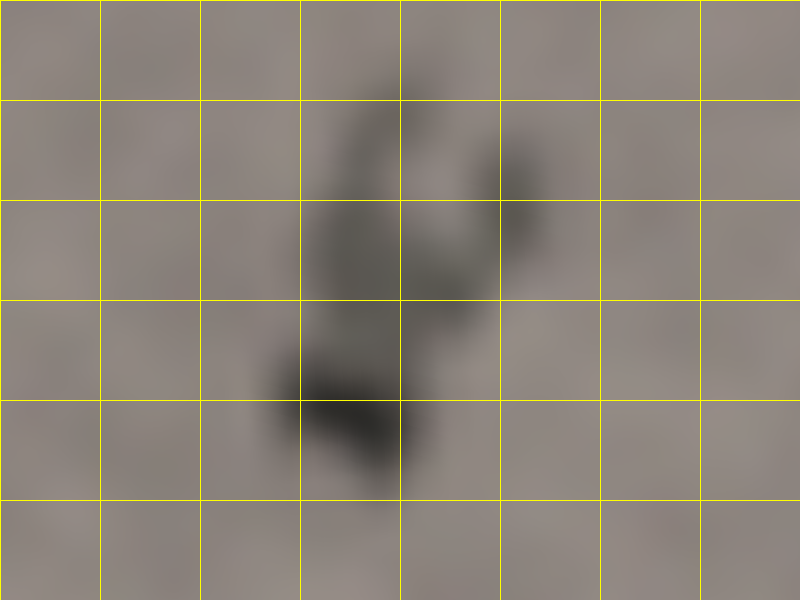

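View pics/rect_scene.png

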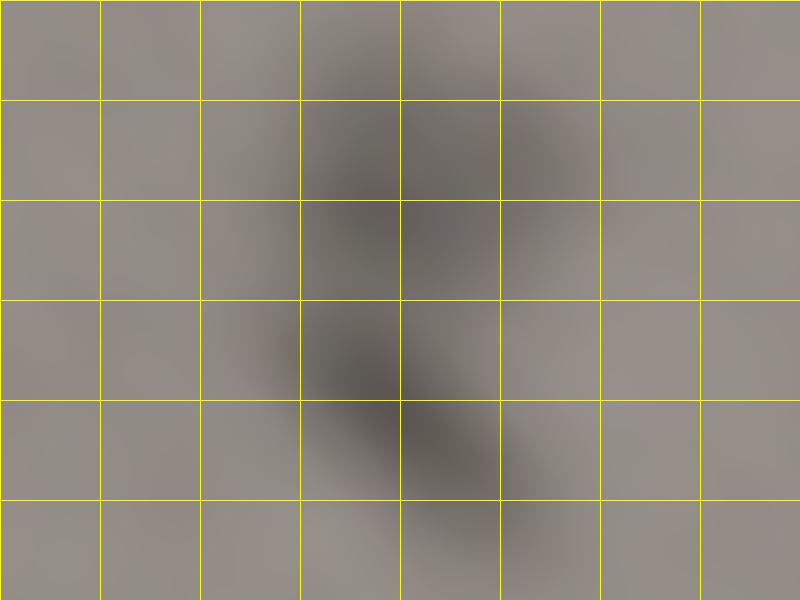

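```bash
cat > go.py <<'E'
import sys
from h import *
from plant import manip
def need(p,yaw):
    s=manip.state(); M=Rq(s["tool_rot"]); d=M.T@(np.array(p)-s["tool_pos"])
    Z=np.array([0,0,-1.]);X=np.array([np.cos(yaw),np.sin(yaw),0]);T=np.c_[X,np.cross(Z,X),Z]
    rv=R.from_matrix(M.T@T).as_rotvec()
    print("t",round(s["time"],2),"pos",s["tool_pos"].round(4),"yaw",round(np.degrees(np.arctan2(M[1,0],M[0,0])),2),"F",s["contact_force"].round(1),"w",round(s["gripper_width"],3),"j6",s["joint_pos"][5].round(2))
    print("need d(mm)",(d*1000).round(2),"rv",rv.round(4))
if __name__=="__main__":
    a=[float(x) for x in sys.argv[1:]]; need(a[:3],np.radians(a[3]))
E
python3 go.py .555 -.098 .12 -112
```

```text
t 0.1 pos [ 0.1653 -0.6022  0.2302] yaw -74.66 F [-0.2  1.4  0.1] w 0.998 j6 -0.12
need d(mm) [-382.86 -509.2   111.01] rv [4.000e-04 1.900e-03 6.518e-01]
```

Candidates (top view):
- **Clips:** large at (323,185), spare at (315,231). I'll take the large one.
- **Turned wood:** dark, narrow piece at (367,219), which is the cap; pale, flanged, wider piece at (375,176), which is the spool.
- **Spinners:** (221,190) brown and small, (170,280) brown and larger, (75,235) yellow. I'll use (221,190).

The crops confirm these choices.

```bash
python3 -m handwheel '[{"dx":-0.383,"dy":-0.509,"dz":0.05,"az":0.652},{"dx":-0.383,"dy":-0.509,"dz":0.05,"az":0.652},{"dx":-0.383,"dy":-0.509,"dz":0.05,"az":0.652},{"dx":-0.383,"dy":-0.509,"dz":0.05,"az":0.652},{"dx":-0.383,"dy":-0.509,"dz":0.05,"az":0.652}]' 90; python3 go.py .555 -.098 .12 -112
```

```text
t 0.1 pos [ 0.1653 -0.6022  0.2302] yaw -74.66 F [-0.2  1.4  0.1] w 0.998 j6 -0.12
need d(mm) [-382.86 -509.2   111.01] rv [4.000e-04 1.900e-03 6.518e-01]invalid input at $[0]: expected keys dx, dy, dz, ax, ay, az
```

```bash
python3 -m handwheel '[{"dx":-0.383,"dy":-0.509,"dz":0.05,"ax":0,"ay":0,"az":0.652},{"dx":-0.383,"dy":-0.509,"dz":0.05,"ax":0,"ay":0,"az":0.652},{"dx":-0.383,"dy":-0.509,"dz":0.05,"ax":0,"ay":0,"az":0.652},{"dx":-0.383,"dy":-0.509,"dz":0.05,"ax":0,"ay":0,"az":0.652},{"dx":-0.383,"dy":-0.509,"dz":0.05,"ax":0,"ay":0,"az":0.652}]' 90; python3 go.py .555 -.098 .12 -112
```

```text
time: 0.72
tool_pos: [0.3552, -0.3562, 0.2065]
tool_rot: [0.0, -0.559, 0.829, 0.0]
contact_force: [1.3, 0.1, -0.7]
gripper_width: 0.652
t 0.72 pos [ 0.3552 -0.3562  0.2065] yaw -112.08 F [ 1.3  0.1 -0.7] w 0.652 j6 1.02
need d(mm) [-314.34  -88.09   86.58] rv [ 0.0001  0.0003 -0.0013]
```

```bash
python3 -m handwheel '[{"dx":-0.31,"dy":-0.088,"dz":0.08,"ax":0,"ay":0,"az":0},{"dx":-0.31,"dy":-0.088,"dz":0.08,"ax":0,"ay":0,"az":0},{"dx":-0.31,"dy":-0.088,"dz":0.08,"ax":0,"ay":0,"az":0},{"dx":-0.31,"dy":-0.088,"dz":0.08,"ax":0,"ay":0,"az":0},{"dx":-0.31,"dy":-0.088,"dz":0.08,"ax":0,"ay":0,"az":0}]'; python3 go.py .555 -.098 .12 -112
```

```text
time: 1.35
tool_pos: [0.5414, -0.1168, 0.131]
tool_rot: [-0.0, -0.559, 0.829, -0.0]
contact_force: [-0.1, -0.4, 0.6]
gripper_width: 0.65
t 1.35 pos [ 0.5414 -0.1168  0.131 ] yaw -112.0 F [-0.1 -0.4  0.6] w 0.65 j6 1.61
need d(mm) [-22.51  -5.58  10.99] rv [ 0.0001 -0.0002 -0.    ]
```

```bash
python3 -m handwheel '[{"dx":-0.0225,"dy":-0.0056,"dz":0.061,"ax":0,"ay":0,"az":0},{"dx":-0.0225,"dy":-0.0056,"dz":0.061,"ax":0,"ay":0,"az":0},{"dx":-0.0225,"dy":-0.0056,"dz":0.061,"ax":0,"ay":0,"az":0}]'; python3 go.py .555 -.098 .06 -112
python3 - <<'E'
from h import *
from plant import manip
st=manip.state()
for n in("top","scene"):
    f=manip.grab_frame(n); np.savez(f"{n}1.npz",**f)
    u,v=proj(f,st["tool_pos"]); im=cv2.resize(f["image"],None,fx=6,fy=6,interpolation=cv2.INTER_CUBIC)
    cv2.circle(im,(int(6*u+3),int(6*v+3)),3,(0,255,0),-1)
    c=proj(f,[.555,-.098,.024]); cv2.circle(im,(int(6*c[0]+3),int(6*c[1]+3)),3,(255,0,255),-1)
    x,y=int(6*u),int(6*v); cv2.imwrite(f"pics/{n}1.png",im[max(y-250,0):y+250,max(x-300,0):x+300]); print(u,v,c)
E
```

```text
time: 1.72
tool_pos: [0.5542, -0.1003, 0.0712]
tool_rot: [-0.0, -0.559, 0.829, -0.0]
contact_force: [0.5, -0.1, 0.3]
gripper_width: 0.644
t 1.73 pos [ 0.5542 -0.1003  0.0712] yaw -112.02 F [ 0.5 -0.1  0.3] w 0.644 j6 1.64
need d(mm) [-2.47  0.15 11.16] rv [ 0.0001 -0.0003 -0.0004]
324.86091197308923 184.84617733500698 (np.float64(321.40672770902427), np.float64(187.97960659544745))
202.96354321960564 189.49192184821737 (np.float64(204.26821716144877), np.float64(197.92201761146478))
```

View pics/top1.png

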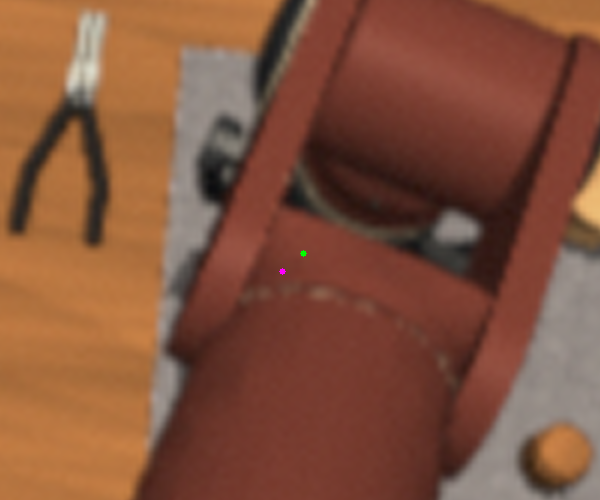

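View pics/scene1.png

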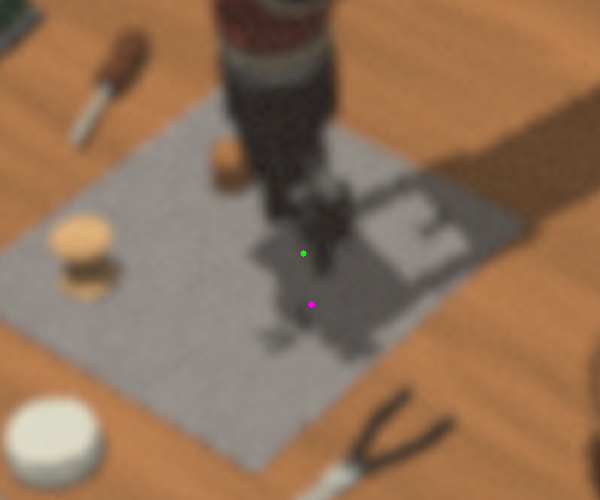

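```bash
python3 -m handwheel '[{"dx":-0.0015,"dy":0,"dz":0.035,"ax":0,"ay":0,"az":0},{"dx":-0.0015,"dy":0,"dz":0.035,"ax":0,"ay":0,"az":0},{"dx":-0.0015,"dy":0,"dz":0.035,"ax":0,"ay":0,"az":0}]'; python3 go.py .555 -.098 .006 -112
```

```text
time: 2.2
tool_pos: [0.5558, -0.0994, 0.0378]
tool_rot: [0.001, -0.559, 0.829, -0.001]
contact_force: [0.4, 0.0, 0.1]
gripper_width: 0.65
t 2.2 pos [ 0.5558 -0.0994  0.0378] yaw -112.07 F [0.4 0.  0.1] w 0.65 j6 1.65
need d(mm) [-1.02  1.37 31.78] rv [-0.0028  0.0002 -0.0011]
```

```bash
python3 -m handwheel '[{"dx":-0.001,"dy":0.001,"dz":0.02,"ax":0,"ay":0,"az":0},{"dx":-0.001,"dy":0.001,"dz":0.03,"ax":0,"ay":0,"az":0},{"dx":-0.001,"dy":0.001,"dz":0.03,"ax":0,"ay":0,"az":0},{"dx":-0.001,"dy":0.001,"dz":0.03,"ax":0,"ay":0,"az":0}]'; python3 go.py .555 -.098 .006 -112
```

```text
time: 2.7
tool_pos: [0.5544, -0.0972, 0.0057]
tool_rot: [-0.0, -0.559, 0.829, 0.0]
contact_force: [0.4, -1.2, -0.3]
gripper_width: 0.647
t 2.7 pos [ 0.5544 -0.0972  0.0057] yaw -112.01 F [ 0.4 -1.2 -0.3] w 0.647 j6 1.65
need d(mm) [ 0.52 -0.87 -0.28] rv [ 0.0001  0.     -0.0002]
```

```bash
cat > look.py <<'E'
import sys
from h import *
from plant import manip
st=manip.state(); tag=sys.argv[1]; cam=sys.argv[2]; sc=float(sys.argv[3]) if len(sys.argv)>3 else 10
f=manip.grab_frame(cam); np.savez(f"{tag}.npz",**f); u,v=proj(f,st["tool_pos"])
if len(sys.argv)>6: u,v=proj(f,[float(a) for a in sys.argv[4:7]])
w,h=400/sc,300/sc; M=np.float32([[sc,0,400-sc*u],[0,sc,300-sc*v]])
im=cv2.warpAffine(f["image"],M,(800,600),flags=cv2.INTER_CUBIC)
cv2.circle(im,(400,300),3,(0,255,0),-1); cv2.imwrite(f"pics/{tag}.png",im)
E
python3 look.py s2 scene 12
```

```text
(no output)
```

View pics/s2.png

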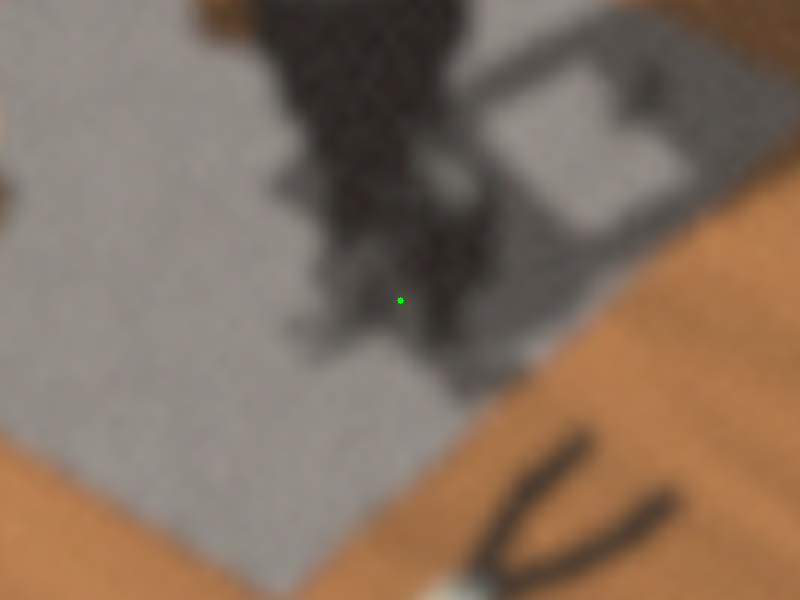

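```bash
python3 -m handwheel '[{"dx":0,"dy":0,"dz":0,"ax":0,"ay":0,"az":0},{"dx":0,"dy":0,"dz":0,"ax":0,"ay":0,"az":0},{"dx":0,"dy":0,"dz":0,"ax":0,"ay":0,"az":0},{"dx":0,"dy":0,"dz":0,"ax":0,"ay":0,"az":0},{"dx":0,"dy":0,"dz":0,"ax":0,"ay":0,"az":0}]' 255;  python3 go.py .555 -.098 .006 -112
```

```text
time: 3.38
tool_pos: [0.5547, -0.0973, 0.0063]
tool_rot: [0.0, -0.559, 0.829, -0.0]
contact_force: [-0.7, 0.2, 4.1]
gripper_width: 0.138
t 3.38 pos [ 0.5547 -0.0973  0.0063] yaw -112.01 F [-0.7  0.2  4.1] w 0.138 j6 1.65
need d(mm) [ 0.52 -0.55  0.27] rv [-0.0008  0.0001 -0.0002]
```

```bash
python3 -m handwheel '[{"dx":0,"dy":0,"dz":-0.05,"ax":0,"ay":0,"az":0},{"dx":0,"dy":0,"dz":-0.1,"ax":0,"ay":0,"az":0},{"dx":0,"dy":0,"dz":-0.16,"ax":0,"ay":0,"az":0},{"dx":0,"dy":0,"dz":-0.16,"ax":0,"ay":0,"az":0},{"dx":0,"dy":0,"dz":-0.16,"ax":0,"ay":0,"az":0}]';  python3 go.py .555 -.098 .006 -112; python3 look.py s3 scene 12
```

```text
time: 4.0
tool_pos: [0.5539, -0.0971, 0.1651]
tool_rot: [-0.0, -0.559, 0.829, 0.0]
contact_force: [-0.1, -0.5, -2.0]
gripper_width: 0.136
t 4.0 pos [ 0.5539 -0.0971  0.1651] yaw -112.02 F [-0.1 -0.5 -2. ] w 0.136 j6 1.65
need d(mm) [  0.38  -1.49 159.1 ] rv [ 0.0007 -0.0001 -0.0003]
```

View pics/s3.png

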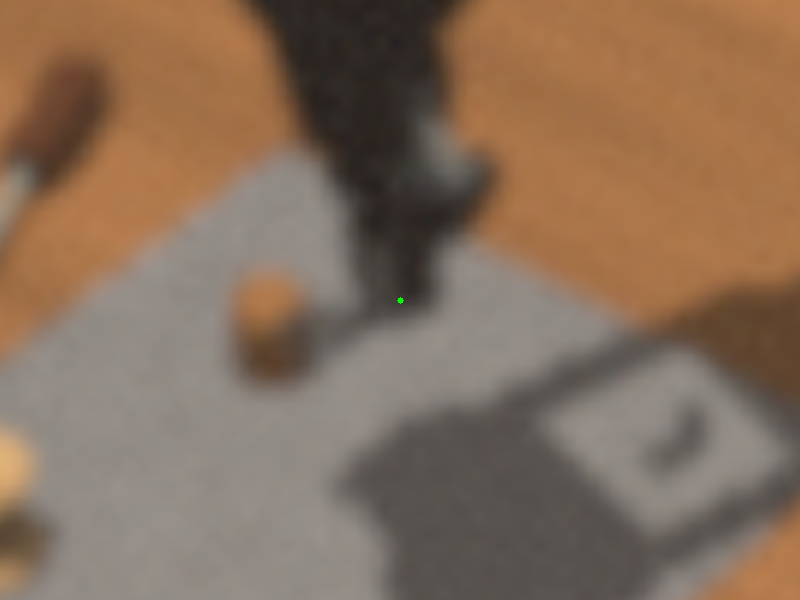

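```bash
python3 go.py .4586 .2190 .165 -112
```

```text
t 4.05 pos [ 0.5532 -0.0969  0.1638] yaw -112.01 F [ 0.2  0.2 -0.4] w 0.143 j6 1.65
need d(mm) [-257.39  206.12   -0.6 ] rv [ 0.0031 -0.0003 -0.0002]
```

```bash
python3 -m handwheel '[{"dx":-0.04,"dy":0.032,"dz":0,"ax":0,"ay":0,"az":0},{"dx":-0.08,"dy":0.064,"dz":0,"ax":0,"ay":0,"az":0},{"dx":-0.12,"dy":0.096,"dz":0,"ax":0,"ay":0,"az":0},{"dx":-0.16,"dy":0.128,"dz":0,"ax":0,"ay":0,"az":0},{"dx":-0.20,"dy":0.160,"dz":0,"ax":0,"ay":0,"az":0}]';python3 go.py .4586 .2190 .165 -112
```

```text
time: 4.68
tool_pos: [0.4788, 0.1494, 0.1631]
tool_rot: [-0.002, -0.559, 0.829, 0.001]
contact_force: [0.9, -0.2, -0.6]
gripper_width: 0.139
t 4.67 pos [0.4788 0.1494 0.1631] yaw -112.03 F [ 0.9 -0.2 -0.6] w 0.139 j6 2.11
need d(mm) [-56.93  44.85  -1.9 ] rv [ 0.0037 -0.0022 -0.0005]
```

```bash
python3 -m handwheel '[{"dx":-0.03,"dy":0.025,"dz":0,"ax":0,"ay":0,"az":0},{"dx":-0.056,"dy":0.045,"dz":0,"ax":0,"ay":0,"az":0},{"dx":-0.056,"dy":0.045,"dz":0,"ax":0,"ay":0,"az":0},{"dx":-0.056,"dy":0.045,"dz":0,"ax":0,"ay":0,"az":0},{"dx":-0.056,"dy":0.045,"dz":0,"ax":0,"ay":0,"az":0}]';python3 go.py .4586 .2190 .165 -112
```

```text
time: 5.3
tool_pos: [0.4602, 0.216, 0.165]
tool_rot: [-0.001, -0.559, 0.829, 0.0]
contact_force: [0.2, -1.0, -0.3]
gripper_width: 0.139
t 5.3 pos [0.4602 0.216  0.165 ] yaw -112.09 F [ 0.2 -1.  -0.3] w 0.139 j6 2.25
need d(mm) [-2.2   2.6  -0.02] rv [ 0.0009 -0.0011 -0.0016]
```

```bash
python3 -m handwheel '[{"dx":-0.002,"dy":0.0025,"dz":0.0,"ax":0,"ay":0,"az":0},{"dx":-0.002,"dy":0.0025,"dz":0.025,"ax":0,"ay":0,"az":0},{"dx":-0.002,"dy":0.0025,"dz":0.045,"ax":0,"ay":0,"az":0},{"dx":-0.002,"dy":0.0025,"dz":0.045,"ax":0,"ay":0,"az":0},{"dx":-0.002,"dy":0.0025,"dz":0.045,"ax":0,"ay":0,"az":0}]';python3 go.py .4586 .2190 .12 -112; python3 look.py s4 scene 14 .49 .205 .12;python3 look.py t4 top 14 .49 .205 .12
```

```text
time: 5.92
tool_pos: [0.4592, 0.2198, 0.1217]
tool_rot: [0.001, -0.559, 0.829, -0.0]
contact_force: [0.3, 0.7, -0.3]
gripper_width: 0.14
t 5.92 pos [0.4592 0.2198 0.1217] yaw -112.04 F [ 0.3  0.7 -0.3] w 0.14 j6 2.26
need d(mm) [0.94 0.28 1.68] rv [-0.0009  0.0008 -0.0007]
```

View pics/s4.png

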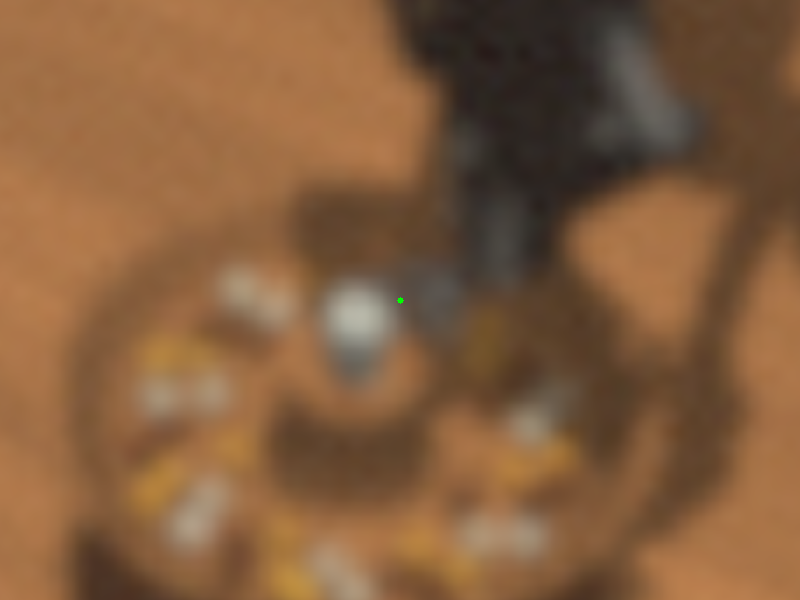

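View pics/t4.png

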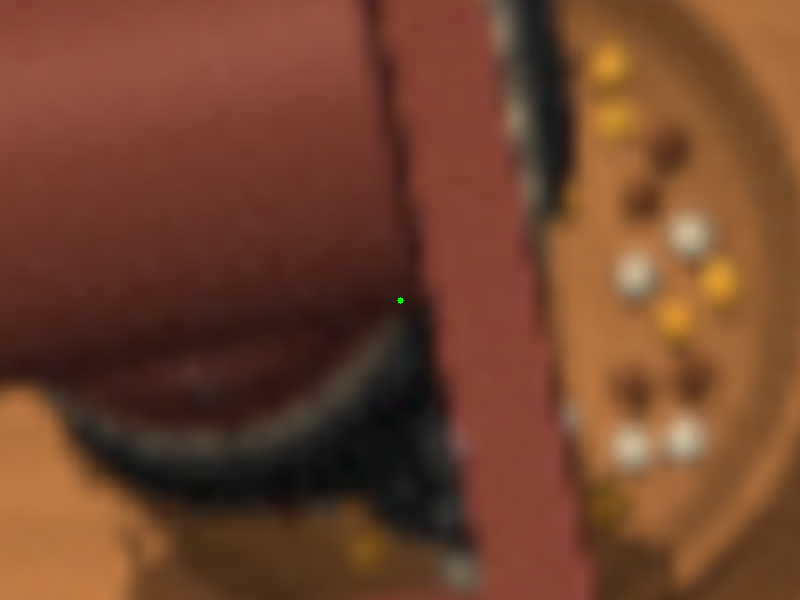

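```bash
python3 -m handwheel '[{"dx":0.0005,"dy":0,"dz":0.006,"ax":0,"ay":0,"az":0},{"dx":0.0005,"dy":0,"dz":0.011,"ax":0,"ay":0,"az":0},{"dx":0.0005,"dy":0,"dz":0.011,"ax":0,"ay":0,"az":0},{"dx":0.0005,"dy":0,"dz":0.011,"ax":0,"ay":0,"az":0}]';python3 -m handwheel '[{"dx":0,"dy":0,"dz":0.001,"ax":0,"ay":0,"az":0},{"dx":0,"dy":0,"dz":0.001,"ax":0,"ay":0,"az":0}]'
```

```text
time: 6.52
tool_pos: [0.4584, 0.2193, 0.1097]
tool_rot: [-0.0, -0.559, 0.829, 0.0]
contact_force: [-0.3, 0.7, 0.5]
gripper_width: 0.136
time: 6.78
tool_pos: [0.4585, 0.2193, 0.1088]
tool_rot: [0.0, -0.559, 0.829, -0.0]
contact_force: [0.6, 0.3, -0.3]
gripper_width: 0.133
```

```bash
python3 -m handwheel '[{"dx":0,"dy":0,"dz":0.001,"ax":0,"ay":0,"az":0},{"dx":0,"dy":0,"dz":0.001,"ax":0,"ay":0,"az":0}]'
```

```text
time: 7.02
tool_pos: [0.4584, 0.2193, 0.1077]
tool_rot: [-0.0, -0.559, 0.829, 0.0]
contact_force: [0.5, 0.7, -0.1]
gripper_width: 0.134
```

```bash
for i in 1 2; do python3 -m handwheel '[{"dx":0,"dy":0,"dz":0.0007,"ax":0,"ay":0,"az":0},{"dx":0,"dy":0,"dz":0.0007,"ax":0,"ay":0,"az":0}]'|grep -v rot; done; python3 -c "
from plant import manip;s=manip.state();print(s['tool_pos'],s['contact_force'],s['ft_torque'])"
```

```text
time: 7.28
tool_pos: [0.4585, 0.2193, 0.1071]
contact_force: [-1.3, 0.2, -0.0]
gripper_width: 0.137
time: 7.52
tool_pos: [0.4585, 0.2194, 0.1067]
contact_force: [-1.2, -0.7, 2.6]
gripper_width: 0.135
[0.45849802 0.21937072 0.10673774] [-1.2290537  -0.72718487  2.5976411 ] [ 0.01397727  0.1828923  -0.02852488]
```

```bash
python3 -m handwheel '[{"dx":0,"dy":0,"dz":0.0005,"ax":0,"ay":0,"az":0},{"dx":0,"dy":0,"dz":0.0005,"ax":0,"ay":0,"az":0}]'|grep -v rot;  python3 -c "
from plant import manip;s=manip.state();print(s['tool_pos'],s['contact_force'],s['ft_torque'])"
```

```text
time: 7.78
tool_pos: [0.4585, 0.2195, 0.1064]
contact_force: [-2.0, 0.5, 5.2]
gripper_width: 0.138
[0.45854033 0.21947934 0.1063627 ] [-2.01409621  0.47349664  5.20256971] [ 0.00987257  0.44166262 -0.0488475 ]
```

```bash
python3 -m handwheel '[{"dx":0,"dy":0,"dz":-0.0008,"ax":0,"ay":0,"az":0},{"dx":0,"dy":-0.003,"dz":-0.0008,"ax":0,"ay":0,"az":0},{"dx":0,"dy":-0.006,"dz":-0.0008,"ax":0,"ay":0,"az":0},{"dx":0,"dy":-0.006,"dz":-0.0008,"ax":0,"ay":0,"az":0}]';  cat > st.py <<'E'
from h import *
from plant import manip
s=manip.state(); M=Rq(s["tool_rot"]); x=np.array([.927,-.375,0]); y=np.array([.375,.927,0]); F=s["contact_force"]; p=np.array([.5003,.2022,0])-s["tool_pos"]
print("t %.2f d %.2f lat %.2f z %.2f  Fx %.1f Fy %.1f Fz %.1f  T %s tilt %s"%(s["time"],(p@x-.026)*1e3,p@y*1e3,s["tool_pos"][2]*1e3,F@x,F@y,F[2],(s["ft_torque"]).round(2),(np.degrees(M[:2,2])).round(2)))
E
python3 st.py
```

```text
time: 8.28
tool_pos: [0.4644, 0.2172, 0.1068]
tool_rot: [0.0, -0.559, 0.829, 0.0]
contact_force: [-1.9, 1.3, 3.2]
gripper_width: 0.135
t 8.28 d 12.89 lat -0.41 z 106.83  Fx -2.2 Fy 0.5 Fz 3.2  T [0.25 0.26 0.03] tilt [0.03 0.03]
```

```bash
python3 -m handwheel '[{"dx":0,"dy":-0.001,"dz":-0.0003,"ax":0,"ay":0,"az":0},{"dx":0,"dy":-0.002,"dz":-0.0003,"ax":0,"ay":0,"az":0},{"dx":0,"dy":-0.002,"dz":-0.0003,"ax":0,"ay":0,"az":0}]' >/dev/null;python3 st.py
```

```text
t 8.65 d 11.63 lat -0.49 z 106.96  Fx -4.7 Fy 2.3 Fz 4.8  T [0.6  0.59 0.11] tilt [-0.04  0.06]
```

```bash
python3 -m handwheel '[{"dx":0,"dy":-0.001,"dz":0,"ax":0,"ay":0,"az":0},{"dx":0,"dy":-0.001,"dz":0,"ax":0,"ay":0,"az":0}]' >/dev/null;python3 st.py
```

```text
t 8.90 d 10.80 lat -0.57 z 106.97  Fx -5.4 Fy 2.7 Fz 4.3  T [0.64 0.69 0.09] tilt [-0.05  0.07]
```

```bash
python3 -m handwheel '[{"dx":0,"dy":0.002,"dz":0,"ax":0,"ay":0,"az":0},{"dx":-0.0015,"dy":0.002,"dz":0,"ax":0,"ay":0,"az":0},{"dx":-0.0015,"dy":0.002,"dz":0,"ax":0,"ay":0,"az":0}]' >/dev/null;python3 st.py; python3 -m handwheel '[{"dx":0,"dy":-0.001,"dz":0,"ax":0,"ay":0,"az":0},{"dx":0,"dy":-0.001,"dz":0,"ax":0,"ay":0,"az":0}]' >/dev/null;python3 st.py;
```

```text
t 9.28 d 12.00 lat -1.31 z 106.85  Fx -0.1 Fy 0.2 Fz 2.5  T [-0.11  0.08  0.03] tilt [-0.   -0.06]
t 9.53 d 11.73 lat -1.39 z 106.88  Fx -4.0 Fy -1.1 Fz 4.7  T [ 0.1   0.73 -0.02] tilt [-0.11 -0.  ]
```

```bash
python3 -m handwheel '[{"dx":0.0003,"dy":-0.0007,"dz":-0.0002,"ax":0,"ay":0,"az":0},{"dx":0.0003,"dy":-0.0007,"dz":-0.0002,"ax":0,"ay":0,"az":0}]' >/dev/null;python3 st.py; python3 -m handwheel '[{"dx":0,"dy":-0.0007,"dz":0,"ax":0,"ay":0,"az":0},{"dx":0,"dy":-0.0007,"dz":0,"ax":0,"ay":0,"az":0}]' >/dev/null;python3 st.py;
```

```text
t 9.78 d 11.26 lat -1.33 z 106.97  Fx -5.2 Fy -0.9 Fz 3.8  T [ 0.29  0.77 -0.02] tilt [-0.1   0.03]
t 10.03 d 10.96 lat -1.36 z 106.98  Fx -6.5 Fy 0.5 Fz 5.3  T [ 0.34  0.98 -0.02] tilt [-0.16  0.05]
```

```bash
for i in 1 2; do python3 -m handwheel '[{"dx":0,"dy":-0.0007,"dz":-0.0002,"ax":0,"ay":0,"az":0},{"dx":0,"dy":-0.0007,"dz":-0.0002,"ax":0,"ay":0,"az":0}]' >/dev/null;python3 st.py; done
```

```text
t 10.28 d 10.20 lat -1.33 z 106.99  Fx -5.6 Fy -1.0 Fz 4.0  T [ 0.28  0.86 -0.01] tilt [-0.15  0.04]
t 10.53 d 9.14 lat -1.26 z 107.05  Fx -4.4 Fy 0.8 Fz 2.2  T [0.24 0.64 0.03] tilt [-0.1   0.02]
```

```bash
for i in 1 2; do python3 -m handwheel '[{"dx":0,"dy":-0.0007,"dz":0,"ax":0,"ay":0,"az":0},{"dx":0,"dy":-0.0007,"dz":0,"ax":0,"ay":0,"az":0}]' >/dev/null;python3 st.py; done
```

```text
t 10.78 d 7.27 lat -1.21 z 107.18  Fx 0.2 Fy 1.7 Fz -0.8  T [ 0.06 -0.08  0.02] tilt [ 0.07 -0.04]
t 11.03 d 6.39 lat -1.18 z 107.36  Fx 1.4 Fy 0.5 Fz -2.3  T [-0.03 -0.23 -0.  ] tilt [ 0.07 -0.04]
```

```bash
for i in 1 2 3; do python3 -m handwheel '[{"dx":0,"dy":-0.0007,"dz":0.0002,"ax":0,"ay":0,"az":0},{"dx":0,"dy":-0.0007,"dz":0.0002,"ax":0,"ay":0,"az":0}]' >/dev/null;python3 st.py; done
```

```text
t 11.28 d 5.79 lat -1.26 z 107.38  Fx 1.8 Fy -0.4 Fz -1.7  T [-0.19 -0.31 -0.03] tilt [ 0.06 -0.03]
t 11.53 d 5.28 lat -1.31 z 107.26  Fx 2.7 Fy -0.2 Fz -2.1  T [-0.16 -0.31 -0.02] tilt [ 0.04 -0.02]
t 11.78 d 4.80 lat -1.36 z 107.07  Fx 1.0 Fy 0.1 Fz -0.8  T [-0.19 -0.18 -0.04] tilt [ 0.01 -0.  ]
```

```bash
for i in 1 2 ; do python3 -m handwheel '[{"dx":0,"dy":-0.0007,"dz":0,"ax":0,"ay":0,"az":0},{"dx":0,"dy":-0.0007,"dz":0,"ax":0,"ay":0,"az":0}]' >/dev/null;python3 st.py; done
```

```text
t 12.03 d 4.30 lat -1.40 z 107.03  Fx 0.4 Fy -0.4 Fz 0.7  T [-0.11 -0.02 -0.02] tilt [-0.01  0.01]
t 12.28 d 3.56 lat -1.46 z 107.04  Fx -0.6 Fy 0.2 Fz 0.3  T [-0.05  0.11 -0.01] tilt [-0.    0.02]
```

```bash
for i in 1 2 ; do python3 -m handwheel '[{"dx":0,"dy":-0.0007,"dz":0,"ax":0,"ay":0,"az":0},{"dx":0,"dy":-0.0007,"dz":0,"ax":0,"ay":0,"az":0}]' >/dev/null;python3 st.py; done
```

```text
t 12.53 d 2.96 lat -1.50 z 107.03  Fx -1.7 Fy 0.1 Fz 1.2  T [ 0.14  0.19 -0.01] tilt [-0.01  0.02]
t 12.78 d 2.79 lat -1.47 z 107.02  Fx -4.5 Fy -0.2 Fz 4.3  T [ 0.31  0.8  -0.01] tilt [-0.09  0.04]
```

```bash
python3 -m handwheel '[{"dx":0,"dy":-0.0004,"dz":0,"ax":0,"ay":0,"az":0},{"dx":0,"dy":-0.0004,"dz":0,"ax":0,"ay":0,"az":0}]' >/dev/null;python3 st.py; for i in 1 2 3; do python3 -m handwheel '[{"dx":0,"dy":0.0008,"dz":0,"ax":0,"ay":0,"az":0},{"dx":0,"dy":0.0008,"dz":0,"ax":0,"ay":0,"az":0}]' >/dev/null;python3 st.py; done
```

```text
t 13.03 d 2.72 lat -1.48 z 107.04  Fx -6.5 Fy 0.0 Fz 4.5  T [0.39 0.91 0.04] tilt [-0.13  0.05]
t 13.28 d 2.77 lat -1.45 z 107.01  Fx -3.7 Fy 0.6 Fz 3.7  T [ 0.34  0.63 -0.01] tilt [-0.02  0.02]
t 13.53 d 2.91 lat -1.41 z 107.00  Fx -1.1 Fy 0.5 Fz 1.2  T [0.19 0.15 0.03] tilt [ 0.06 -0.01]
t 13.78 d 3.68 lat -1.23 z 106.99  Fx -0.0 Fy 0.3 Fz 0.6  T [-0.04 -0.14 -0.01] tilt [ 0.05 -0.03]
```

```bash
python3 -m handwheel '[{"dx":0,"dy":0.0008,"dz":0,"ax":0,"ay":0,"az":0},{"dx":0,"dy":0.0008,"dz":0,"ax":0,"ay":0,"az":0}]' >/dev/null;python3 st.py
```

```text
t 14.03 d 4.61 lat -1.26 z 107.03  Fx 1.1 Fy -0.4 Fz 0.4  T [-0.17 -0.24 -0.01] tilt [ 0.04 -0.02]
```

```bash
python3 -m handwheel '[{"dx":0,"dy":-0.0008,"dz":0,"ax":0,"ay":0,"az":0},{"dx":0,"dy":-0.0015,"dz":0,"ax":0,"ay":0,"az":0},{"dx":0,"dy":-0.0022,"dz":0,"ax":0,"ay":0,"az":0},{"dx":0,"dy":-0.0022,"dz":0,"ax":0,"ay":0,"az":0}]' >/dev/null;python3 st.py;  python3 -m handwheel '[{"dx":0,"dy":-0.0005,"dz":0,"ax":0,"ay":0,"az":0},{"dx":0,"dy":-0.0005,"dz":0,"ax":0,"ay":0,"az":0}]' >/dev/null;python3 st.py
```

```text
t 14.53 d 2.96 lat -1.43 z 106.99  Fx -2.0 Fy -0.7 Fz 2.8  T [ 0.07  0.32 -0.01] tilt [-0.04  0.02]
t 14.78 d 2.82 lat -1.43 z 106.99  Fx -5.0 Fy -0.8 Fz 4.8  T [0.29 0.73 0.05] tilt [-0.08  0.03]
```

```bash
python3 -m handwheel '[{"dx":0,"dy":0.0008,"dz":0,"ax":0,"ay":0,"az":0},{"dx":0,"dy":0.0008,"dz":0,"ax":0,"ay":0,"az":0}]' >/dev/null;python3 st.py;  python3 -m handwheel '[{"dx":0,"dy":0,"dz":0,"ax":0,"ay":0,"az":0},{"dx":0,"dy":0,"dz":0,"ax":0,"ay":0,"az":0},{"dx":0,"dy":0,"dz":0,"ax":0,"ay":0,"az":0}]' 150;python3 st.py
```

```text
t 15.03 d 2.92 lat -1.42 z 106.98  Fx -3.0 Fy 0.8 Fz 2.4  T [0.23 0.3  0.01] tilt [0.03 0.  ]
time: 15.4
tool_pos: [0.474, 0.2141, 0.1067]
tool_rot: [-0.0, -0.559, 0.829, -0.0]
contact_force: [0.2, 0.3, -0.4]
gripper_width: 0.421
t 15.40 d 2.90 lat -1.18 z 106.73  Fx 0.1 Fy 0.3 Fz -0.4  T [ 0.06 -0.01 -0.03] tilt [ 0.   -0.02]
```

```bash
python3 -m handwheel '[{"dx":0,"dy":0,"dz":-0.02,"ax":0,"ay":0,"az":0},{"dx":0,"dy":0,"dz":-0.06,"ax":0,"ay":0,"az":0},{"dx":0,"dy":0,"dz":-0.1,"ax":0,"ay":0,"az":0},{"dx":0.05,"dy":0,"dz":-0.1,"ax":0,"ay":0,"az":0},{"dx":0.10,"dy":0,"dz":-0.1,"ax":0,"ay":0,"az":0}]' 90;python3 go.py .47 -.239 .15 -112;  python3 - <<'E'
from h import *
t=dict(np.load('top0.npz'));C=cloud(t);h=C[...,2]
d=np.hypot(C[...,0]-.4715,C[...,1]+.239)
m=((d<.03)&(h>.025)).astype(np.uint8); v,u=np.nonzero(m); print(len(u),u.mean(),v.mean(),np.median(h[m>0]))
hs=cv2.cvtColor(t["image"],cv2.COLOR_BGR2HSV)
mm=((hs[...,1]>90)).astype(np.uint8); 
uu,vv=np.meshgrid(np.arange(512),np.arange(384)); mm[(abs(uu-367)>14)|(abs(vv-219)>14)]=0
cn,_=cv2.findContours(mm,0,1); c=max(cn,key=cv2.contourArea); print(cv2.boundingRect(c),cv2.minEnclosingCircle(c)); 
for z in(.035,.036): print(onz(t,u.mean(),v.mean(),z))
print(hs[209:230,357:379,1]);print(hs[209:230,357:379,2])
E
```

```text
time: 16.02
tool_pos: [0.4364, 0.1208, 0.2078]
tool_rot: [0.001, -0.56, 0.829, -0.001]
contact_force: [1.0, -1.5, -0.2]
gripper_width: 0.646
t 16.02 pos [0.4364 0.1208 0.2078] yaw -111.92 F [ 1.  -1.5 -0.2] w 0.646 j6 2.06
need d(mm) [ 321.28 -165.4    58.03] rv [-0.0019  0.0004  0.0014]
83 367.7469879518072 218.59036144578315 0.035445506172218755
(362, 214, 12, 11) ((367.38677978515625, 219.08489990234375), 5.717190742492676)
[ 0.47338631 -0.24162317  0.035     ]
[ 0.47320901 -0.24135269  0.036     ]
[[ 24  26  25  24  23  25  25  25  26  25  26  24  25  24  22  27  25  25
   23  22  24  23]
 [ 26  24  26  25  24  27  25  27  25  25  27  25  25  25  22  23  26  24
   24  25  24  26]
 [ 25  25  25  26  24  26  25  24  26  27  24  26  26  25  25  23  25  25
   24  25  26  24]
 [ 25  21  23  25  26  28  27  25  25  27  27  31  28  25  23  25  25  24
   25  26  25  22]
 [ 24  21  27  25  26  26  27  25  30  42  65  72  63  46  32  27  24  25
   27  24  23  25]
 [ 22  25  27  25  26  26  27  39  63  98 135 150 141 110  66  31  25  27
   26  28  26  27]
 [ 26  23  25  25  25  33  46  91 1
[... 2614 characters left out ...]
6 127 136 133 113 121 137 139
  141 143 144 146]
 [149 149 148 143 139  98  68  56  61  73  91  91  96 107 119 135 141 142
  142 146 148 146]
 [147 147 146 146 143 125  92  73  63  63  68  72  96 112 132 141 143 142
  143 141 144 146]
 [145 142 141 144 146 143 126 115  92  82  99  93 117 131 137 138 139 138
  140 141 139 141]
 [142 140 140 143 145 148 145 142 127 120 132 122 125 133 138 136 138 138
  138 139 138 138]
 [142 142 142 140 143 143 143 147 146 146 140 140 134 137 141 139 140 139
  139 138 137 138]
 [142 143 146 143 142 144 143 145 146 144 142 141 139 140 143 142 141 140
  139 138 138 138]
 [144 145 146 145 143 143 140 142 140 141 140 140 137 139 142 143 140 136
  137 140 140 139]]
```

```bash
python3 look.py t5 top 14 .5 .202 .11; python3 look.py s5 scene 14 .5 .202 .11; python3 -m handwheel '[{"dx":0.06,"dy":-0.03,"dz":0.0,"ax":0,"ay":0,"az":0},{"dx":0.12,"dy":-0.06,"dz":0,"ax":0,"ay":0,"az":0},{"dx":0.18,"dy":-0.09,"dz":0,"ax":0,"ay":0,"az":0},{"dx":0.24,"dy":-0.12,"dz":0,"ax":0,"ay":0,"az":0},{"dx":0.3,"dy":-0.15,"dz":0,"ax":0,"ay":0,"az":0}]';python3 go.py .4742 -.2407 .15 -112
```

```text
time: 16.75
tool_pos: [0.4616, -0.1919, 0.2071]
tool_rot: [0.0, -0.559, 0.829, -0.0]
contact_force: [0.9, 0.5, 0.0]
gripper_width: 0.645
t 16.75 pos [ 0.4616 -0.1919  0.2071] yaw -112.01 F [0.9 0.5 0. ] w 0.645 j6 1.41
need d(mm) [ 40.56 -29.94  57.17] rv [-0.0012  0.0002 -0.0002]
```

View pics/s5.png

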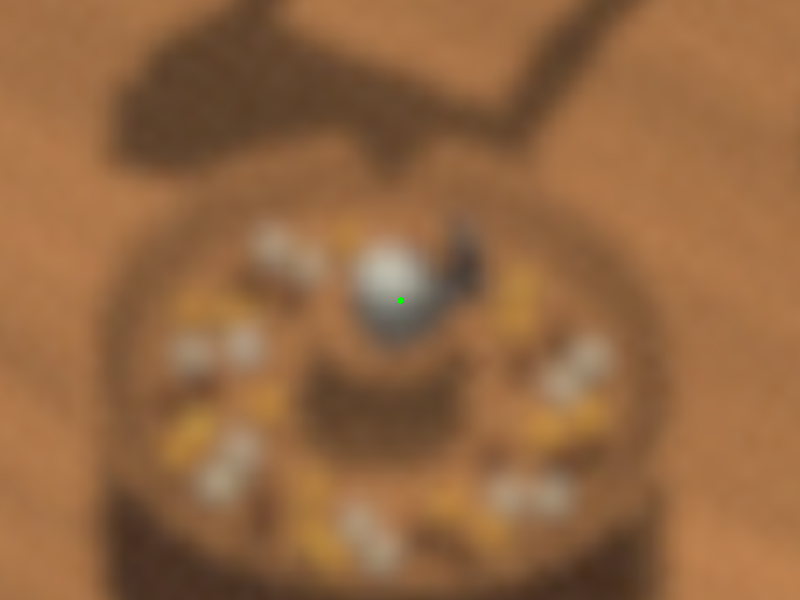

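View pics/t5.png

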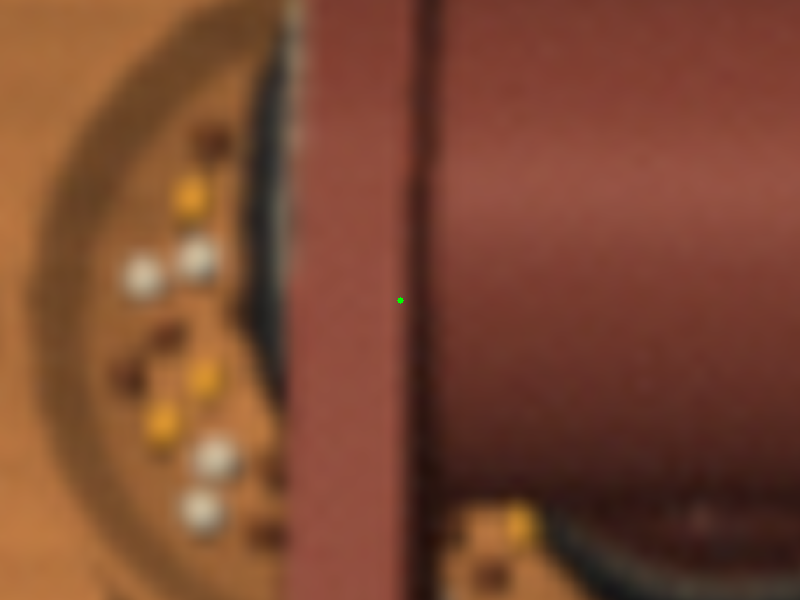

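```bash
python3 look.py t6 top 22 .5 .202 .11; python3 -m handwheel '[{"dx":0.037,"dy":-0.029,"dz":0.03,"ax":0,"ay":0,"az":0},{"dx":0.037,"dy":-0.029,"dz":0.08,"ax":0,"ay":0,"az":0},{"dx":0.037,"dy":-0.029,"dz":0.10,"ax":0,"ay":0,"az":0},{"dx":0.037,"dy":-0.029,"dz":0.10,"ax":0,"ay":0,"az":0}]';python3 go.py .4742 -.2407 .10 -112
```

```text
time: 17.3
tool_pos: [0.4734, -0.2339, 0.1053]
tool_rot: [-0.001, -0.559, 0.829, 0.002]
contact_force: [0.5, 0.4, 0.9]
gripper_width: 0.644
t 17.3 pos [ 0.4734 -0.2339  0.1053] yaw -111.97 F [0.5 0.4 0.9] w 0.644 j6 1.35
need d(mm) [ 6.05 -3.28  5.28] rv [0.0036 0.0009 0.0005]
```

View pics/t6.png

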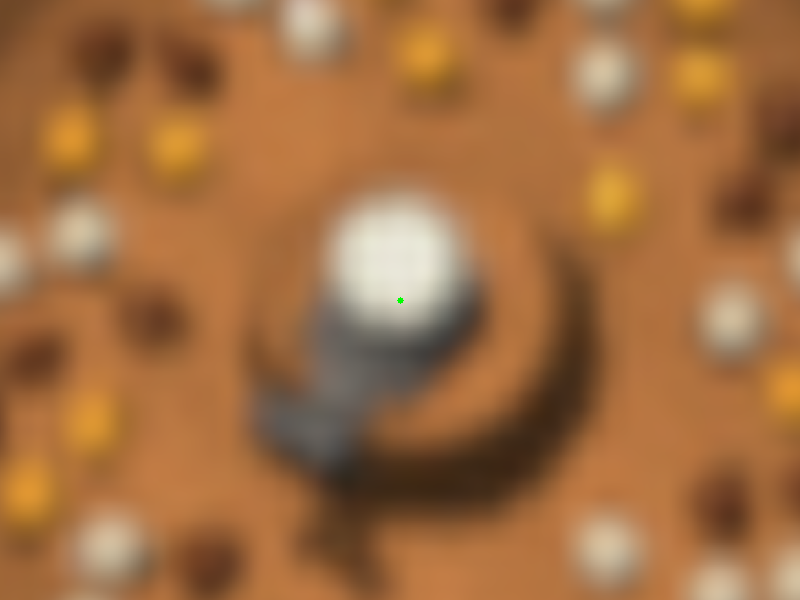

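The top view shows the clip's ring under the spindle end, around (400,310) in the crop, with its tab at the lower left, (305,425). It is home. Next is the cap.

```bash
python3 -m handwheel '[{"dx":0.004,"dy":-0.001,"dz":0.0,"ax":0,"ay":0,"az":0},{"dx":0.004,"dy":-0.001,"dz":0.02,"ax":0,"ay":0,"az":0},{"dx":0.004,"dy":-0.001,"dz":0.04,"ax":0,"ay":0,"az":0},{"dx":0.004,"dy":-0.001,"dz":0.04,"ax":0,"ay":0,"az":0},{"dx":0.004,"dy":-0.001,"dz":0.04,"ax":0,"ay":0,"az":0}]';python3 go.py .4742 -.2407 .012 -112
```

```text
time: 17.92
tool_pos: [0.4749, -0.2398, 0.0691]
tool_rot: [0.001, -0.559, 0.829, -0.002]
contact_force: [-0.8, -1.2, -0.8]
gripper_width: 0.651
t 17.93 pos [ 0.4749 -0.2398  0.0691] yaw -112.0 F [-0.8 -1.2 -0.8] w 0.651 j6 1.35
need d(mm) [ 1.02  0.53 57.08] rv [-0.0033 -0.0008  0.0001]
```

```bash
python3 -m handwheel '[{"dx":0.0,"dy":0,"dz":0.02,"ax":0,"ay":0,"az":0},{"dx":0.0,"dy":0,"dz":0.04,"ax":0,"ay":0,"az":0},{"dx":0.0,"dy":0,"dz":0.055,"ax":0,"ay":0,"az":0},{"dx":0.0,"dy":0,"dz":0.055,"ax":0,"ay":0,"az":0},{"dx":0.0,"dy":0,"dz":0.055,"ax":0,"ay":0,"az":0}]';python3 go.py .4742 -.2407 .012 -112; python3 look.py s7 scene 12
```

```text
time: 18.55
tool_pos: [0.4744, -0.2396, 0.013]
tool_rot: [0.0, -0.559, 0.829, -0.001]
contact_force: [0.9, -0.1, -0.1]
gripper_width: 0.651
t 18.55 pos [ 0.4744 -0.2396  0.013 ] yaw -112.01 F [ 0.9 -0.1 -0.1] w 0.651 j6 1.35
need d(mm) [ 1.07 -0.23  0.98] rv [-0.0016 -0.0003 -0.0002]
```

View pics/s7.png

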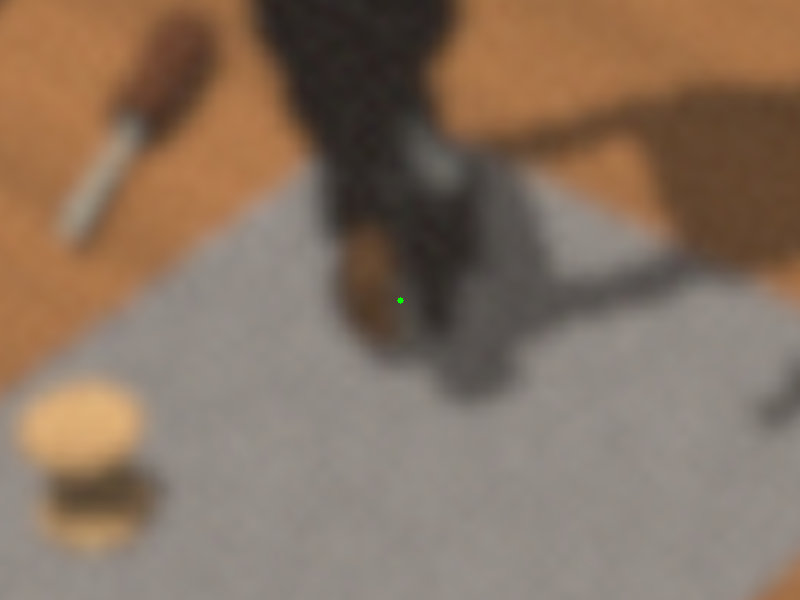

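The cap is between the open fingers, so I'll close on it and lift.

```bash
python3 -m handwheel '[{"dx":0,"dy":0,"dz":0,"ax":0,"ay":0,"az":0},{"dx":0,"dy":0,"dz":0,"ax":0,"ay":0,"az":0},{"dx":0,"dy":0,"dz":0,"ax":0,"ay":0,"az":0},{"dx":0,"dy":0,"dz":0,"ax":0,"ay":0,"az":0},{"dx":0,"dy":0,"dz":0,"ax":0,"ay":0,"az":0}]' 255; python3 -m handwheel '[{"dx":0,"dy":0,"dz":-0.05,"ax":0,"ay":0,"az":0},{"dx":0,"dy":0,"dz":-0.10,"ax":0,"ay":0,"az":0},{"dx":0,"dy":0,"dz":-0.15,"ax":0,"ay":0,"az":0},{"dx":0,"dy":0,"dz":-0.16,"ax":0,"ay":0,"az":0},{"dx":0,"dy":0,"dz":-0.16,"ax":0,"ay":0,"az":0}]'; python3 look.py s8 scene 12; python3 st.py
```

```text
time: 19.23
tool_pos: [0.4745, -0.2396, 0.0131]
tool_rot: [0.0, -0.559, 0.829, -0.001]
contact_force: [-1.0, 0.7, 6.3]
gripper_width: 0.337
time: 19.85
tool_pos: [0.4736, -0.2391, 0.1719]
tool_rot: [0.0, -0.559, 0.829, -0.0]
contact_force: [-0.3, -0.3, -0.3]
gripper_width: 0.335
t 19.90 d -165.94 lat 418.93 z 170.34  Fx 0.4 Fy -0.4 Fz -1.5  T [-0.01  0.03  0.03] tilt [-0.11  0.08]
```

View pics/s8.png

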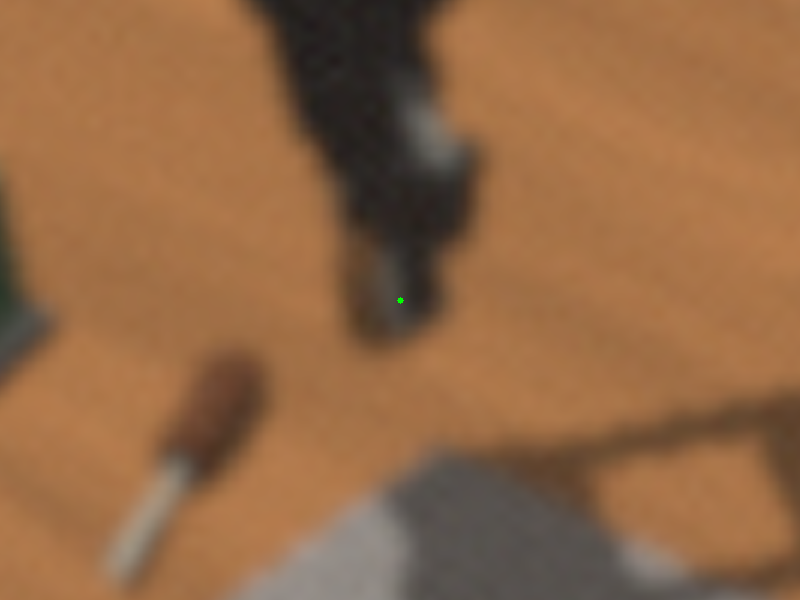

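```bash
python3 -m handwheel '[{"dx":-0.06,"dy":0.02,"dz":0,"ax":0,"ay":0,"az":0},{"dx":-0.12,"dy":0.04,"dz":0,"ax":0,"ay":0,"az":0},{"dx":-0.18,"dy":0.06,"dz":0,"ax":0,"ay":0,"az":0},{"dx":-0.24,"dy":0.08,"dz":0,"ax":0,"ay":0,"az":0},{"dx":-0.3,"dy":0.1,"dz":0,"ax":0,"ay":0,"az":0}]';python3 go.py .5003 .2037 .165 -112
```

```text
time: 20.52
tool_pos: [0.4914, 0.0747, 0.169]
tool_rot: [-0.002, -0.559, 0.829, 0.001]
contact_force: [0.9, 0.2, -0.2]
gripper_width: 0.342
t 20.52 pos [0.4914 0.0747 0.169 ] yaw -112.03 F [ 0.9  0.2 -0.2] w 0.342 j6 1.96
need d(mm) [-122.94   40.14    3.97] rv [ 0.0041 -0.0017 -0.0005]
```

```bash
python3 -m handwheel '[{"dx":-0.05,"dy":0.017,"dz":0,"ax":0,"ay":0,"az":0},{"dx":-0.09,"dy":0.03,"dz":0,"ax":0,"ay":0,"az":0},{"dx":-0.12,"dy":0.04,"dz":0,"ax":0,"ay":0,"az":0},{"dx":-0.12,"dy":0.04,"dz":0,"ax":0,"ay":0,"az":0},{"dx":-0.12,"dy":0.04,"dz":0,"ax":0,"ay":0,"az":0}]';python3 go.py .5003 .2037 .140 -112
```

```text
time: 21.15
tool_pos: [0.5, 0.1983, 0.1698]
tool_rot: [-0.002, -0.559, 0.829, 0.0]
contact_force: [0.2, -0.8, -1.1]
gripper_width: 0.336
t 21.15 pos [0.5    0.1983 0.1698] yaw -112.01 F [ 0.2 -0.8 -1.1] w 0.336 j6 2.19
need d(mm) [-5.17  1.68 29.83] rv [ 0.0027 -0.0025 -0.0002]
```

```bash
python3 -m handwheel '[{"dx":-0.003,"dy":0.001,"dz":0.005,"ax":0,"ay":0,"az":0},{"dx":-0.003,"dy":0.001,"dz":0.015,"ax":0,"ay":0,"az":0},{"dx":-0.003,"dy":0.001,"dz":0.026,"ax":0,"ay":0,"az":0},{"dx":-0.003,"dy":0.001,"dz":0.026,"ax":0,"ay":0,"az":0},{"dx":-0.003,"dy":0.001,"dz":0.026,"ax":0,"ay":0,"az":0}]';python3 go.py .5003 .2037 .140 -112;  python3 look.py s9 scene 14 .5 .202 .12
```

```text
time: 21.78
tool_pos: [0.5013, 0.2021, 0.1459]
tool_rot: [-0.0, -0.559, 0.829, 0.0]
contact_force: [-0.0, 0.0, -0.0]
gripper_width: 0.338
t 21.77 pos [0.5013 0.2021 0.1459] yaw -112.02 F [-0.  0. -0.] w 0.338 j6 2.2
need d(mm) [-1.14  1.54  5.92] rv [ 0.0001 -0.0001 -0.0004]
```

View pics/s9.png

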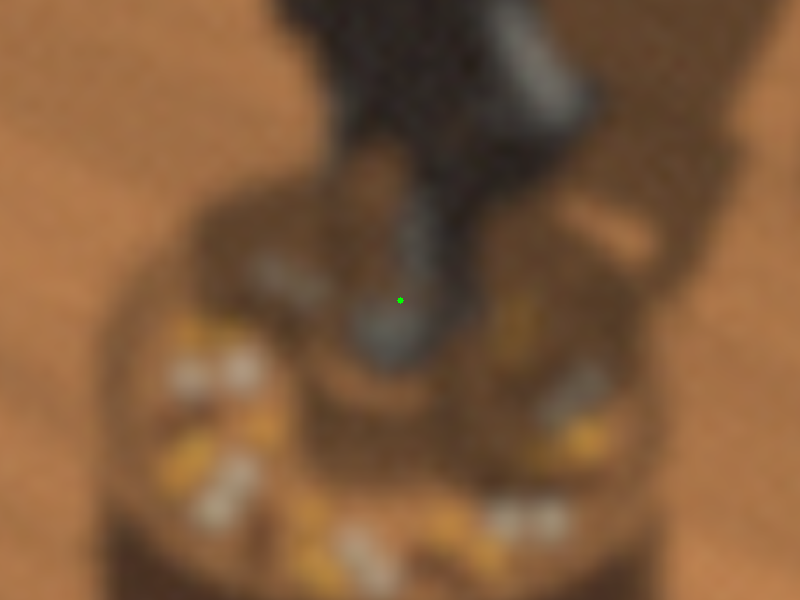

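```bash
python3 -m handwheel '[{"dx":-0.001,"dy":0.0013,"dz":0.003,"ax":0,"ay":0,"az":0},{"dx":-0.001,"dy":0.0013,"dz":0.007,"ax":0,"ay":0,"az":0},{"dx":-0.001,"dy":0.0013,"dz":0.0075,"ax":0,"ay":0,"az":0},{"dx":-0.001,"dy":0.0013,"dz":0.0075,"ax":0,"ay":0,"az":0}]'>/dev/null;python3 go.py .5003 .2037 .1215 -112; python3 -m handwheel '[{"dx":0,"dy":0,"dz":0.001,"ax":0,"ay":0,"az":0},{"dx":0,"dy":0,"dz":0.001,"ax":0,"ay":0,"az":0}]' >/dev/null;python3 st.py
```

```text
t 22.32 pos [0.5004 0.2036 0.1384] yaw -112.01 F [-0.3 -0.9 -0.3] w 0.333 j6 2.2
need d(mm) [-0.07  0.11 16.87] rv [ 0.0002 -0.0001 -0.0002]
t 22.57 d -25.61 lat -1.32 z 137.46  Fx -0.1 Fy 0.0 Fz -0.5  T [-0.   -0.02  0.01] tilt [-0.  0.]
```

```bash
for i in 1 2 3; do python3 -m handwheel '[{"dx":0,"dy":0,"dz":0.001,"ax":0,"ay":0,"az":0},{"dx":0,"dy":0,"dz":0.001,"ax":0,"ay":0,"az":0}]' >/dev/null;python3 st.py; done
```

```text
t 22.82 d -25.56 lat -1.29 z 136.37  Fx 0.0 Fy -0.9 Fz -0.2  T [ 0.06 -0.    0.02] tilt [-0.01 -0.  ]
t 23.07 d -25.57 lat -1.25 z 135.34  Fx -0.3 Fy 0.1 Fz 0.1  T [-0.01 -0.01  0.02] tilt [-0.01 -0.  ]
t 23.32 d -25.53 lat -1.28 z 134.32  Fx 0.6 Fy 0.3 Fz -1.5  T [ 0.01 -0.03 -0.07] tilt [-0.01 -0.  ]
```

```bash
for i in 1 2 3 4; do python3 -m handwheel '[{"dx":0,"dy":0,"dz":0.001,"ax":0,"ay":0,"az":0},{"dx":0,"dy":0,"dz":0.001,"ax":0,"ay":0,"az":0}]' >/dev/null;python3 st.py; done
```

```text
t 23.57 d -25.53 lat -1.25 z 133.33  Fx 0.2 Fy 0.0 Fz 0.3  T [0.01 0.08 0.01] tilt [-0.02 -0.  ]
t 23.82 d -25.54 lat -1.24 z 132.33  Fx 0.5 Fy -0.2 Fz -1.0  T [-0.    0.12  0.02] tilt [-0.02 -0.  ]
t 24.07 d -25.54 lat -1.26 z 131.33  Fx -0.5 Fy 0.5 Fz -0.7  T [-0.07  0.1  -0.02] tilt [-0.02 -0.  ]
t 24.32 d -25.52 lat -1.26 z 130.31  Fx -0.8 Fy -1.1 Fz 0.2  T [ 0.05  0.19 -0.01] tilt [-0.02 -0.  ]
```

```bash
for i in 1 2 3 4; do python3 -m handwheel '[{"dx":0,"dy":0,"dz":0.0015,"ax":0,"ay":0,"az":0},{"dx":0,"dy":0,"dz":0.0015,"ax":0,"ay":0,"az":0}]' >/dev/null;python3 st.py; done
```

```text
t 24.57 d -25.49 lat -1.24 z 128.74  Fx -0.2 Fy -0.6 Fz 0.3  T [-0.06  0.2   0.04] tilt [-0.02 -0.  ]
t 24.82 d -25.50 lat -1.23 z 127.24  Fx -1.6 Fy -0.5 Fz 0.3  T [-0.02  0.24  0.02] tilt [-0.02 -0.  ]
t 25.07 d -25.48 lat -1.21 z 125.74  Fx -1.5 Fy -0.7 Fz 0.8  T [-0.05  0.37 -0.01] tilt [-0.02 -0.  ]
t 25.32 d -25.45 lat -1.23 z 124.24  Fx -3.0 Fy -1.8 Fz 1.5  T [-0.03  0.49 -0.09] tilt [-0.03 -0.  ]
```

```bash
python3 -m handwheel '[{"dx":0.0003,"dy":0.0008,"dz":0.0,"ax":0,"ay":0,"az":0},{"dx":0.0003,"dy":0.0008,"dz":0.0008,"ax":0,"ay":0,"az":0},{"dx":0.0003,"dy":0.0008,"dz":0.0008,"ax":0,"ay":0,"az":0}]' >/dev/null;python3 st.py; for i in 1 2 ; do python3 -m handwheel '[{"dx":0,"dy":0,"dz":0.0008,"ax":0,"ay":0,"az":0},{"dx":0,"dy":0,"dz":0.0008,"ax":0,"ay":0,"az":0}]' >/dev/null;python3 st.py; done
```

```text
t 25.70 d -25.09 lat -1.17 z 123.73  Fx -0.6 Fy -0.1 Fz -0.4  T [ 0.    0.06 -0.03] tilt [0.05 0.01]
t 25.95 d -24.88 lat -1.04 z 122.81  Fx -0.7 Fy -0.4 Fz -1.0  T [0.03 0.01 0.02] tilt [0.01 0.  ]
t 26.20 d -24.79 lat -1.00 z 121.98  Fx 0.7 Fy 0.2 Fz 0.8  T [ 0.04 -0.03  0.07] tilt [-0.  0.]
```

```bash
for i in 1 2 3; do python3 -m handwheel '[{"dx":0,"dy":0,"dz":0.0006,"ax":0,"ay":0,"az":0},{"dx":0,"dy":0,"dz":0.0006,"ax":0,"ay":0,"az":0}]' >/dev/null;python3 st.py; done
```

```text
t 26.45 d -24.90 lat -1.08 z 121.76  Fx -0.6 Fy -0.2 Fz 0.8  T [-0.05  0.1  -0.05] tilt [0.01 0.  ]
t 26.70 d -24.93 lat -1.10 z 121.69  Fx -2.5 Fy -2.3 Fz 4.5  T [-0.14  0.38 -0.01] tilt [ 0.01 -0.  ]
t 26.95 d -24.93 lat -1.10 z 121.65  Fx -3.5 Fy -3.1 Fz 7.2  T [-0.23  0.65 -0.03] tilt [ 0.   -0.01]
```

```bash
python3 -m handwheel '[{"dx":0,"dy":0,"dz":-0.0009,"ax":0,"ay":0,"az":0},{"dx":0,"dy":0,"dz":-0.0009,"ax":0,"ay":0,"az":0}]' >/dev/null;python3 st.py; python3 -m handwheel '[{"dx":0,"dy":0,"dz":0,"ax":0,"ay":0,"az":0},{"dx":0,"dy":0,"dz":0,"ax":0,"ay":0,"az":0},{"dx":0,"dy":0,"dz":0,"ax":0,"ay":0,"az":0},{"dx":0,"dy":0,"dz":0,"ax":0,"ay":0,"az":0}]' 80;python3 st.py
```

```text
t 27.20 d -25.04 lat -1.17 z 121.70  Fx -1.1 Fy -1.0 Fz 4.5  T [-0.11  0.32  0.04] tilt [0.03 0.01]
time: 27.7
tool_pos: [0.4995, 0.2035, 0.1209]
tool_rot: [-0.0, -0.559, 0.829, 0.0]
contact_force: [-0.7, -0.2, 0.0]
gripper_width: 0.683
t 27.70 d -24.72 lat -0.93 z 120.90  Fx -0.6 Fy -0.4 Fz 0.0  T [ 0.04  0.01 -0.02] tilt [-0.02 -0.  ]
```

```bash
python3 -m handwheel '[{"dx":0,"dy":0,"dz":-0.03,"ax":0,"ay":0,"az":0},{"dx":0,"dy":0,"dz":-0.08,"ax":0,"ay":0,"az":0},{"dx":0,"dy":0,"dz":-0.13,"ax":0,"ay":0,"az":0},{"dx":0.06,"dy":0,"dz":-0.13,"ax":0,"ay":0,"az":0},{"dx":0.12,"dy":0,"dz":-0.13,"ax":0,"ay":0,"az":0}]' >/dev/null; python3 -m handwheel '[{"dx":0.06,"dy":0,"dz":0,"ax":0,"ay":0,"az":0},{"dx":0.12,"dy":0,"dz":0,"ax":0,"ay":0,"az":0},{"dx":0.18,"dy":0,"dz":0,"ax":0,"ay":0,"az":0},{"dx":0.22,"dy":0,"dz":0,"ax":0,"ay":0,"az":0},{"dx":0.22,"dy":0,"dz":0,"ax":0,"ay":0,"az":0}]'; python3 look.py s10 scene 14 .5 .202 .11; python3 look.py t10 top 18 .5 .202 .13;  python3 - <<'E'
from h import *
for n,z in(('t10','top'),('s10','scene')):
    f=dict(np.load(n+'.npz'));C=cloud(f);h=C[...,2];d=np.hypot(C[...,0]-.5,C[...,1]-.202)
    m=(d<.03)&(h>.135); v,u=np.nonzero(m); print(n,m.sum(),"top z",np.percentile(h[m],[20,50,80,95]).round(4),onz(f,u.mean(),v.mean(),.143))
E
```

```text
time: 28.95
tool_pos: [0.3714, -0.1135, 0.2513]
tool_rot: [0.0, -0.557, 0.831, -0.0]
contact_force: [0.7, 0.6, 0.3]
gripper_width: 0.683
t10 97 top z [0.1415 0.1446 0.147  0.1484] [0.50025592 0.2018611  0.143     ]
s10 48 top z [0.1405 0.1441 0.1478 0.149 ] [0.50951231 0.20485987 0.143     ]
```

View pics/s10.png

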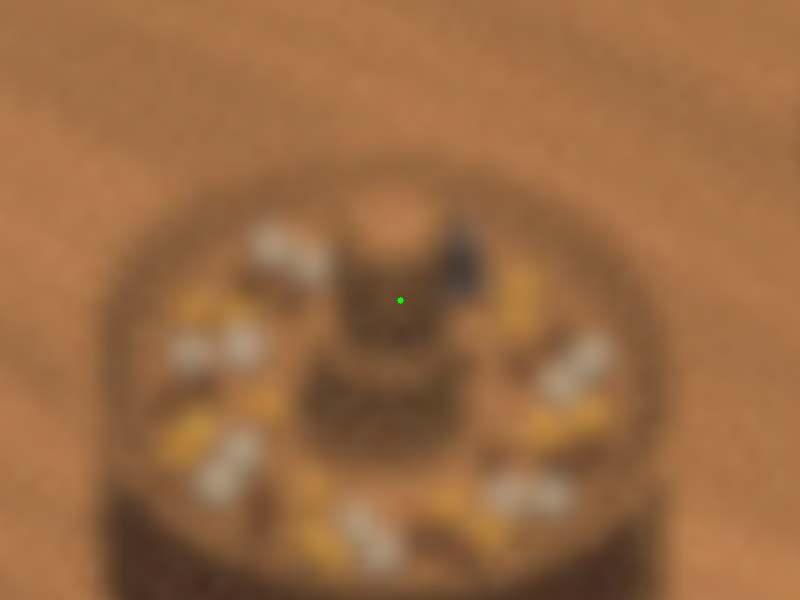

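View pics/t10.png

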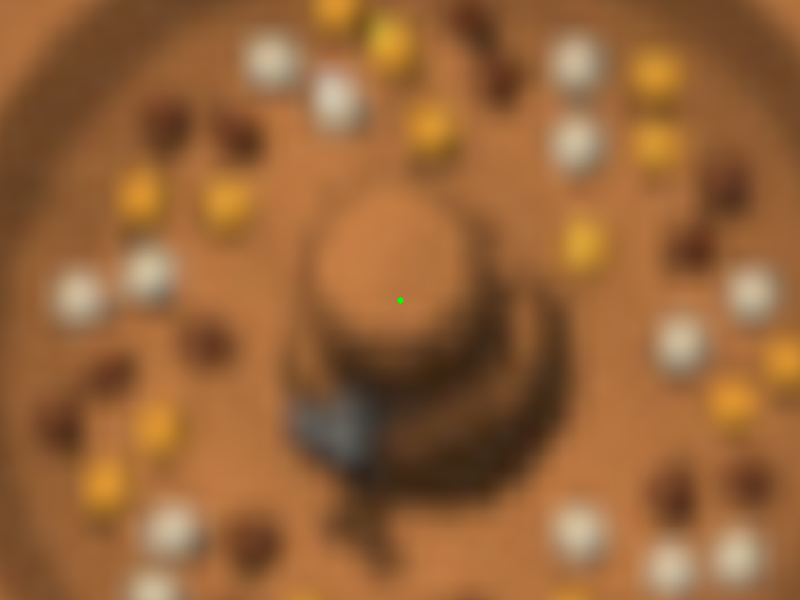

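The cap is upright over the spindle. Its top is about 0.146 m up, which matches face + 45 mm. The clip's tab is level beside it. The gripper is clear, so I'm handing in.

```bash
python3 -c "
from plant import manip; print(manip.job_done(), manip.state()['time'])"
```

```text
the job is handed in; nothing more can be done
the job is handed in; nothing more can be done
```

The large clip is in the spindle's groove and the wooden cap is fully down over it. I handed the job in at about 29 s; it gives no verdict.

- **Clip:** I held it by the tab and touched the hub's face, which put the face at z ≈ 0.1025 m. Camera depth said 0.101 m. After a small sideways correction I slid it in. The push peaked at about 6.5 N, fell to zero at the snap, then rose steeply when the bore's back met the groove.
- **Cap:** It went on with little side force, and I stopped at 7 N with the bore's roof on the spindle. Its top then measured about 0.145–0.146 m, as expected for fully down.

**Last checks:**
- The pictures show the clip's tab beside the upright cap, with the gripper well clear.
- A backward tug on the clip met only about 1 N over 1.8 mm, so it confirmed the hold only weakly; the force drop and the pictures are the main evidence for the snap.
- The axis found by touch lay about 1.4 mm to one side of the camera's estimate. Along the push, the clip also came home about 2.8 mm short of the reading I had predicted.
- The scene camera put the cap's centre about 9 mm further out than the top camera did. It sees that side at a slant, so I went by the top camera and the fit.
- I did not re-measure the other things on the bench, but saw no contact with any of them.

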